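Slide the pepper mill back to its place between the plate rack and the treat jar

TASK

The tall pepper mill has been left standing in front of the plate rack, so that nobody can draw the plates out. With the fingertips, push it low on its foot so that it slides upright along the shelf: sideways past the rack, then back to the tiles, until it stands right up at the tiles in the free space between the rack and the treat jar, clear of both. Push it steadily, do not grip, tip, lift or flick it, and leave everything else where it stands.

Things in the scene. Friction and masses are not known exactly. Their poses are not given: they have to be found in the camera images.
- mill: Tall turned pepper mill of dark wood, loose, 250 to 470 g, 225 mm tall. Foot: upright cylinder 60 mm across, 36 mm high; above it a 41 mm waist (105 mm up), a 50 mm swell and a round 54 mm head with steel knob. Origin: centre of its underside, z up its axis; yaw means nothing. Friction on the shelf 0.48 to 0.66: pushed at the foot (below 35 mm) it slides, pushed higher it topples.
- tiles: Fixed upstand of blue and white tiles with a pine cap, closing the shelf on the side away from the robot: 1320 mm long (y), 130 mm high, 26 mm thick. Origin: on the shelf at the middle of the foot of its tiled face. The face is the plane x = 0 of its frame, x points away from the robot into the wall; axes parallel to the world's.
- rack: Fixed slotted wooden plate rack, its back close to the tiles, 140 mm deep (x), 125 mm wide (y), 55 mm high. Origin: centre of its underside; axes parallel to the world's. The plates in it stand out 5 mm beyond its front and reach 159 mm high. It stands to the left or to the right of the jar.
- plate0: Shallow white ceramic plate, 150 mm in diameter, 19 mm deep, 240 g, loose, standing on edge in the slot 34 mm to the -y side of the rack's middle. Origin: centre of the rim's disc, 83 mm above the shelf; its y axis is the plate's axis, level and along the rack's y.
- plate1: The same kind of plate, in the rack's middle slot.
- plate2: The same kind of plate, in the slot 34 mm to the +y side of the rack's middle.
- jar: Round amber glass treat jar, loose, 550 g, 86 mm in diameter, 95 mm high, its flap lid open and leaning back at the tiles (with the open lid 175 mm high). Origin: centre of its underside. Between jar and rack lies the free space, 164 to 205 mm wide, where the mill belongs.
- jar_lid (a joint): Hinge of the jar's wooden flap lid: 0 = shut, about 2.2 rad = open and leaning back, as it starts and should stay.
- tin: Closed round aluminium tin, loose, 220 g, 68 mm in diameter, 78 mm high, near the tiles to the left (+y side) of the row of rack and jar. Origin: centre of its underside.
- spoon: Yellow plastic spoon, loose, 25 g, 158 mm long, 13 mm high, lying on the shelf in front of the jar. Origin: under about its middle, on the shelf; its x axis runs from the handle to the 46 mm wide bowl, which ends 65 mm from the origin (the handle ends 93 mm the other way).

How it is judged (in metres and radians):
At the end, for the whole second after the job is handed in: The mill stands upright and still between rack and jar, its foot at most 17 mm from the tiles and at least 8 mm clear of both; jar, tin and spoon are within 12 mm and the plates within 15 mm of where they were, and the jar's lid is still open (x of mill in the frame of tiles above -0.047 m and ((y of mill in the frame of rack below -0.1005 m and y of mill in the frame of jar above 0.081 m) or (y of mill in the frame of rack above 0.1005 m and y of mill in the frame of jar below -0.081 m)) and angle between mill's own z axis and vertical below 0.05 rad and height (world z) of mill below 0.004 m and linear speed of mill below 0.01 m/s and distance of each of jar, tin, spoon from where it was at the start of the episode below 0.012 m and distance of each of plate0, plate1, plate2 from where it was at the start of the episode below 0.015 m and value of joint jar_lid above 1.9 rad); the robot touches nothing.
It fails at once if the mill is tipped (more than 0.15 rad) (angle between mill's own z axis and vertical above 0.15 rad).
It fails at once if the mill is lifted off the shelf (height (world z) of mill above 0.008 m).
It fails at once if the mill is gripped between the fingers (horizontal distance between the grasp point and mill below 0.015 m and contact force between the fingers and mill above 1 N).
It fails at once if the mill is flicked or shoved faster than 0.3 m/s (linear speed of mill above 0.3 m/s).
It fails at once if the jar, the tin, the spoon or a plate is pushed out of its place, or the jar's lid knocked towards shut (distance of any of jar, tin, spoon from where it was at the start of the episode above 0.012 m or distance of any of plate0, plate1, plate2 from where it was at the start of the episode above 0.015 m or value of joint jar_lid below 1.9 rad).
It also fails if it takes over 72 s, if anything falls off the work surface, if the arm or the gripper's body presses on something with over 40 N, if the wrist force passes 120 N, or if a joint passes its speed limit or range.

ROBOT

A 6-joint arm with a two-finger parallel gripper is mounted at the origin on the work surface. World frame = base frame: x ahead of the robot, y to its left, z up, the work surface at z = 0. Lengths are in m, angles in degrees, forces in N, time in s.
With the tool pointing down it reaches from about 0.4 to 0.825 m from the base axis. Payload 7 kg.
Tool frame: the origin (TCP) lies midway between the tips of the shut fingers; the grasp point (between the pads) lies 19 mm behind it (ctrl.grip_point_offset is the distance from the TCP to the grasp point, in m); x points along the fingers, y is the direction in which the jaws open and shut, and the axes are right-handed (so a half turn about x gives the same grasp; the last joint's range is limited). The gripper opens to 88 mm and grips with 3 to 60 N. Pads are 19 mm wide; open, the fingers measure 130 mm over their backs; the gripper's body (78 mm by 193 mm) begins 47 mm behind the grasp point.
Start: joints at [-48.295, 20.546, 0.682, 0, -70.136, -16.507], TCP at [0.287, -0.611, 0.195] pointing down, gripper open.
Joint ranges: [-176.03, 176.03], [-82.01, 121.73], [-58.28, 71.71], [-173.87, 95.51], [-174.79, -0.11], [-173.66, 173.66]. Speed limits (degrees/s): [136.94, 136.94, 172.46, 180, 180, 180].

INTERFACE

Orientations are given as [roll, pitch, yaw] about the fixed x, y, z axes, in that order (R = Rz(yaw) Ry(pitch) Rx(roll)).
In Python, from plant import ctrl gives the robot as it stands.
- The arm moves only by the tool drive_tool, never from a script. Its argument "plan" is a list of rows, each a list of 3 entries, a list of its own where there are three numbers: the shift along the tool's x, y, z in m, then the turn, a rotation vector about the tool's x, y, z in degrees, then the opening, from 0 (shut) to 1 (fully open). In form: [[[dx, dy, dz], [wx, wy, wz], grip], ...]. A call has 1 to 20 rows; each row is the pose to reach, as a shift and turn from the pose measured when the call began, along the tool's axes at that moment; what a row does not reach only later rows make up. A row lasts 1/12 s, in which the tool goes at most 41.7 mm and 7.16 degrees, less where a joint would pass 70% of its speed; a pose out of reach is approached as far as the arm can. A call with a gripper value outside its range is refused whole. The fingers move at their own pace and stop on an object; the grip force is fixed at half the most. Time passes only in rows, so rows that repeat a pose let the fingers close. It gives the time, the measured TCP pose, the force and the opening at its end, in the units of the state.
- ctrl.get_obs(): the state, without advancing time (a new reading comes with each control period).
- ctrl.snapshot(name): name is "scene" or "top"; returns the picture (480x640x3 uint8, blue, green, red); there is no depth.
- ctrl.get_calibration(name): a dict with "fx", "fy", "cx", "cy" (pixels), "R" (3x3) and "t" (3): a world point X has camera coordinates R X + t. Camera axes: x right, y down, z forward; pixel columns grow to the right and rows downward; lengths in m; the calibration is good to about 2 mm. A picture is of the moment at which its call begins. get_calibration takes no time and is no camera call.
- ctrl.close_job(): hands the job in, once; it reports no verdict.
Trained networks look in the newest picture that a camera, given by its name, has taken for a name from the list of things; names that differ only in an ending like _2 or _b are one class to them, and where a whole thing is asked for, a point or a joint stands for the part that bears it (a point fixed in the world has none). Each returns a list of dicts, best first, with "confidence" (0 to 1); they miss things now and then, are a little off and sometimes report something else, mostly with a low value. They report only what shows in the picture. A call takes as long as a camera call.
- ctrl.cut_out(camera, name): "pixels" (480x640 bool, what is visible of it) and "pixel" ([column, row] in pixels, amid what is visible of it).
- ctrl.landmark_of(camera, name): "pixel" ([column, row] in pixels: a listed point, or the origin of a listed thing).
The state is a dict: "clock": time; "joint_pos": joint angles; "qvel": joint speeds; "tau": joint torques, N m; "tool_pos": TCP position; "orientation": TCP orientation; "force": force on the tool from outside, world axes, zero at the start; "moment": the same for the moment, N m; "opening": finger opening in m.
Only numpy, scipy, OpenCV 4.12 (cv2) and the standard library are available. Lean on these libraries where they do the work, as an engineer would, in place of code of your own. Each camera call takes 0.05 s, during which the arm holds its last target. There are 200 camera calls.

## Working session

There is one attempt and no reset: what is moved stays moved. The work goes in short steps, Python scripts to look and compute and a tool call to move; the robot and the scene stay as the last step left them, time stands still between calls to the robot, and variables do not carry over. Pictures are saved under pics/ and viewed, about 8 in all and at most 12, crops included, and the job is handed in when it is done.

Besides the shell and the picture viewer there is one more tool, called after ">>>" as name([rows], argument=value, ...), one row to a line, values as JSON. drive_tool: Moves the arm, as the interface text tells. Its arguments: {"type":"object","properties":{"plan":{"type":"array","items":{"type":"array"}}},"required":["plan"]}

```bash
mkdir -p pics; ls; cat > h.py <<'E'
import numpy as np, cv2
from plant import ctrl
def ray(cam,px):
    c=ctrl.get_calibration(cam); R=np.array(c["R"]); t=np.array(c["t"])
    d=R.T@np.array([(px[0]-c["cx"])/c["fx"],(px[1]-c["cy"])/c["fy"],1]); return -R.T@t,d
def at_z(cam,px,z):
    o,d=ray(cam,px); return o+d*(z-o[2])/d[2]
def proj(cam,X):
    c=ctrl.get_calibration(cam); p=np.array(c["R"])@np.array(X)+np.array(c["t"])
    return c["fx"]*p[0]/p[2]+c["cx"],c["fy"]*p[1]/p[2]+c["cy"]
E
python3 - <<'E'
from h import *
for n in("scene","top"):
    cv2.imwrite(f"pics/{n}0.png",ctrl.snapshot(n)); print(n,ray(n,(320,240)))
    for k in("mill","tiles","rack","jar","tin","spoon","plate0","plate1","plate2"):
        r=ctrl.landmark_of(n,k)[:2]
        print(n,k,[(np.round(x["pixel"],1),round(x["confidence"],2),np.round(at_z(n,x["pixel"],.083 if 'plate' in k else 0),3)) for x in r])
o=ctrl.get_obs();print(o)
E
```

```text
pics
scene (array([1.04798642, 0.38444744, 0.58542828]), array([-0.62259739, -0.37125738, -0.68887512]))
scene mill [(array([337.6, 238.4]), 0.92, array([0.499, 0.095, 0.   ]))]
scene tiles [(array([199.4, 298.2]), 0.94, array([ 0.736, -0.029,  0.   ]))]
scene rack [(array([336., 239.]), 0.41, array([0.502, 0.093, 0.   ]))]
scene jar [(array([170.5, 238.2]), 0.78, array([ 0.655, -0.17 ,  0.   ]))]
scene tin [(array([199.1, 298.2]), 0.69, array([ 0.737, -0.03 ,  0.   ])), (array([282.9, 256. ]), 0.62, array([0.588, 0.033, 0.   ]))]
scene spoon [(array([243.3, 184.6]), 0.79, array([ 0.456, -0.156,  0.   ]))]
scene plate0 [(array([277.7, 258.4]), 0.89, array([0.661, 0.079, 0.083])), (array([314.1, 275.7]), 0.68, array([0.663, 0.145, 0.083]))]
scene plate1 [(array([277.7, 258.4]), 0.89, array([0.661, 0.079, 0.083])), (array([314.1, 275.7]), 0.68, array([0.663, 0.145, 0.083]))]
scene plate2 [(array([277.7, 258.4]), 0.89, array([0.661, 0.079, 0.083])), (array([314.1, 275.7]), 0.68, array([0.663, 0.145, 0.083]))]
top (array([0.5420451 , 0.09390481, 0.93967997]), array([ 0.0660809 , -0.00406
[... 804 characters left out ...]
ray([283. , 202.2]), 0.73, array([0.662, 0.151, 0.083]))]
{'clock': 1.0, 'joint_pos': array([-4.82959175e+01,  2.05469233e+01,  6.80886668e-01, -3.09165992e-04,
       -7.01365138e+01, -1.65073110e+01]), 'qvel': array([-0.00719265, -0.06226539,  0.06445097, -0.0399273 ,  0.05058186,
       -0.03877312]), 'tau': array([ 3.55592038e-04, -5.82386971e+01,  2.93306208e+01,  7.00237691e+00,
        1.25153601e-02, -1.65990946e-05]), 'tool_pos': array([ 0.28733614, -0.61074776,  0.19544575]), 'orientation': array([100.00319925,  89.99743307, 125.1998657 ]), 'force': array([0.01391537, 0.01123242, 0.63615973]), 'moment': array([-0.01763897,  0.02721403,  0.00469439]), 'opening': 0.08755314865389408}
```

View pics/top0.png

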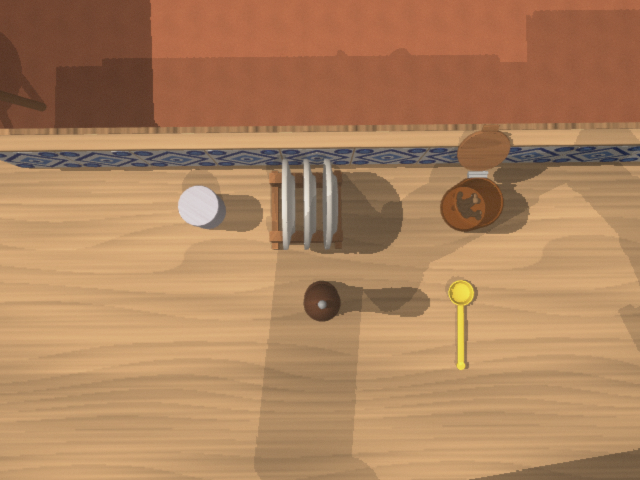

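View pics/scene0.png

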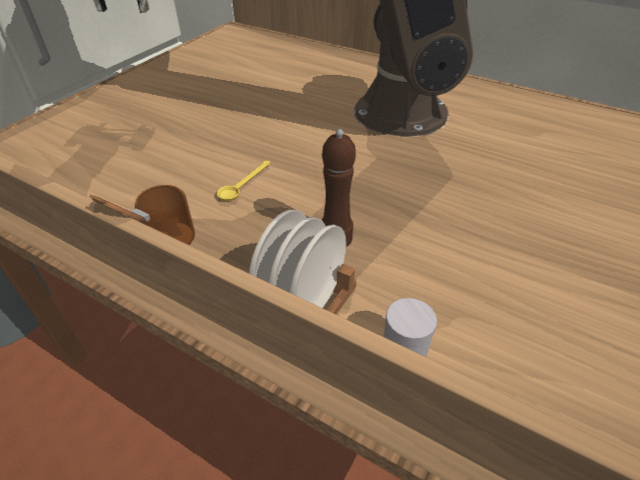

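The top view shows the rack at columns 271–342, rows 170–249, with the jar to its right at (470,205). The mill's head is at (322,300), the spoon runs from (461,292) to (461,368), and the foot of the tiles is near row 167. Next I'll refine these positions.

```bash
python3 - <<'E'
from h import *
f=lambda p,z:np.round(at_z("top",p,z),4)
print("rack L/R front",f((271,248),.055),f((342,248),.055),"back",f((271,171),.055),f((341,171),.055))
print("tiles foot",f((380,167),0),f((100,167),0), "cap",f((380,150),.13))
for k in("jar","mill","tin","spoon","rack"):
    for n in("top","scene"):
        r=ctrl.cut_out(n,k)
        if r:
            y,x=np.nonzero(r[0]["pixels"]);print(n,k,round(r[0]["confidence"],2),x.min(),x.max(),y.min(),y.max(),r[0]["pixel"])
im=cv2.imread("pics/top0.png")
crop=cv2.resize(im[140:320,260:520],None,fx=3,fy=3,interpolation=cv2.INTER_CUBIC)
# overlay candidates
def circ(c,r,z,col):
    pts=[proj("top",(c[0]+r*np.cos(a),c[1]+r*np.sin(a),z)) for a in np.linspace(0,6.283,60)]
    cv2.polylines(crop,[np.int32([((u-260+.5)*3,(v-140+.5)*3) for u,v in pts])],True,col,1)
circ((.665,-.174),.043,.095,(0,255,0));circ((.665,-.174),.043,0,(255,255,0))
circ((.503,.0945),.03,0,(0,0,255));circ((.503,.0945),.027,.2,(0,255,255))
def seg(a,b,col):
    p=[tuple(int(v) for v in ((proj("top",q)[0]-260+.5)*3,(proj("top",q)[1]-140+.5)*3)) for q in(a,b)];cv2.line(crop,*p,col,1)
seg((.738,.2,0),(.738,-.3,0),(255,0,255))
cv2.imwrite("pics/ov.png",crop)
E
```

```text
rack L/R front [0.5878 0.1735 0.055 ] [0.5867 0.0531 0.055 ] back [0.72   0.1732 0.055 ] [0.7188 0.0531 0.055 ]
tiles foot [ 0.7365 -0.0205  0.    ] [0.7415 0.4898 0.    ] cap [ 0.7367 -0.0052  0.13  ]
top jar 0.95 440 509 125 231 [480.0, 185.7]
scene jar 0.88 90 193 185 243 [164.1, 209.1]
top mill 0.89 304 340 281 321 [318.3, 299.6]
scene mill 0.63 321 354 129 245 [338.2, 179.5]
top tin 0.87 178 226 185 228 [200.5, 204.4]
scene tin 0.81 383 435 298 355 [411.5, 327.6]
top spoon 0.78 448 473 280 369 [459.4, 302.2]
scene spoon 0.91 217 269 160 200 [235.5, 186.0]
top rack 0.56 269 342 170 248 [296.0, 230.5]
scene rack 0.67 0 639 157 479 [331.3, 346.8]
```

View pics/ov.png

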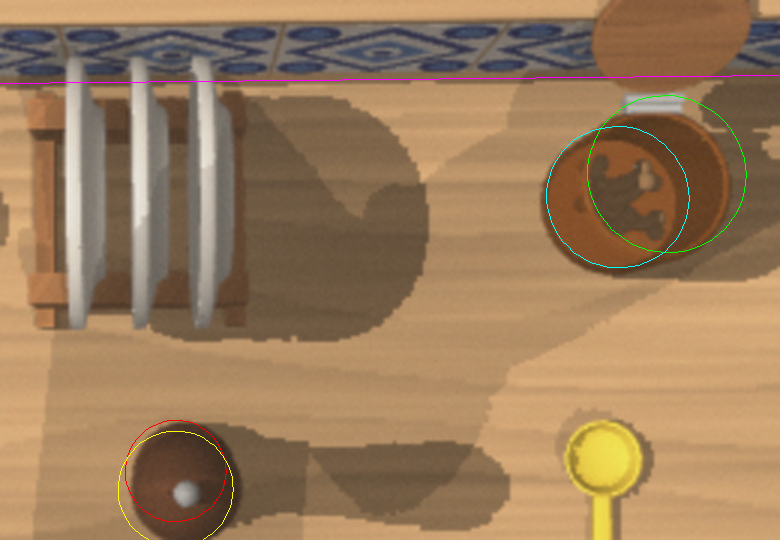

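The overlay gives these estimates:

| Thing | Position (m) |
|---|---|
| Jar | (0.659, -0.169) |
| Mill | (0.503, 0.091) |
| Right edge of rack | y 0.051 |
| Tile face | x 0.738 |

The gap is about 177 mm, within the stated 164–205. The 193 mm gripper body can't fit flat in that gap, so I'll search for a tool orientation that clears everything.

```bash
cat > search.py <<'E'
import numpy as np
from scipy.optimize import differential_evolution
# tool frame: x forward along fingers, y jaw, z
def boxpts(x0,x1,y,z,n=(8,14,6)):
    g=np.meshgrid(np.linspace(x0,x1,n[0]),np.linspace(-y,y,n[1]),np.linspace(-z,z,n[2]),indexing='ij')
    return np.stack([a.ravel() for a in g],1)
body=boxpts(-.166,-.066,.0965,.039)
a=np.linspace(0,2*np.pi,12,endpoint=False)
wr=np.array([[x,.05*np.cos(t),.05*np.sin(t)] for x in np.linspace(-.30,-.17,6) for t in a])
B=np.vstack([body,wr])
def finger(s,o): # s=+-1, opening o
    p=boxpts(-.066,0,.0105,.0095,(10,4,4)); p[:,1]+=s*(o/2+.0105); return p
def sbox(P,lo,hi):
    c=(np.array(lo)+hi)/2;h=(np.array(hi)-lo)/2;q=abs(P-c)-h
    return np.linalg.norm(np.maximum(q,0),axis=1)+np.minimum(q.max(1),0)
def cyl(P,c,r,z0,z1):
    q=np.stack([np.hypot(P[:,0]-c[0],P[:,1]-c[1])-r,abs(P[:,2]-(z0+z1)/2)-(z1-z0)/2],1)
    return np.linalg.norm(np.maximum(q,0),axis=1)+np.minimum(q.max(1),0)
def ycyl(P,c,r,y0,y1): return cyl(P[:,[0,2,1]],(c[0],c[2]),r,y0,y1)
def obst(P):
    return np.minimum.reduce([sbox(P,(.588,.0505,0),(.73,.1755,.055)),ycyl(P,(.66,0,.083),.052,.060,.15),ycyl(P,(.66,0,.083),.075,.070,.15),
      cyl(P,(.659,-.168),.043,0,.095),sbox(P,(.69,-.23,.09),(.76,-.125,.175)),sbox(P,(.738,-.6,0),(.8,.6,.13)),P[:,2]-0.])
def millu(P,m): # upper
    return np.minimum.reduce([cyl(P,m,.030,0,.036),cyl(P,m,.0225,.036,.125),cyl(P,m,.027,.125,.225)])
def rot(th,ph,ro):
    p=np.array([np.sin(th)*np.cos(ph),np.sin(th)*np.sin(ph),-np.cos(th)])
    j=np.array([-np.sin(ph),np.cos(ph),0]); k=np.cross(p,j)
    j2=np.cos(ro)*j+np.sin(ro)*k
    return np.stack([p,j2,np.cross(p,j2)],1)
XF=.700
def evalp(v,full=False,jarpush=True):
    th,ph,ro,ym,off,zt=v; R=rot(th,ph,ro)
    F=np.vstack([finger(1,0),finger(-1,0)])@R.T
    low=F[:,2].min(); 
    T=np.array([0,ym+off,zt-low])  # lowest finger point at zt
    # slide in x until fingers touch foot
    m=(XF,ym); xs=XF-.03
    Fp=F+T; near=abs(Fp[:,1]-ym)<.03
    sel=near&(Fp[:,2]<.036)
    if not sel.any(): return 1
    gap=XF-np.sqrt(np.maximum(.03**2-(Fp[sel,1]-ym)**2,0))-Fp[sel,0]
    i=gap.argmin(); T[0]=gap[i]
    con=Fp[sel][i]+[T[0],0,0]
    Bp=B@R.T+T; Fp=F+T
    hi=Fp[:,2]>.03
    dm=min(millu(Bp,m).min(), millu(Fp[hi],m).min()+.004 if hi.any() else 1)
    do=min(obst(Bp).min(),obst(Fp[:,:]+[0,0,.2*0]).min()+.006)
    s=min(dm,do); s=min(s,(.029-con[2])*1.5+.004, (.006-abs(con[1]-ym))*1+.006)
    if full: return s,dm,do,con,T,R
    return -s
if __name__=="__main__":
    r=differential_evolution(evalp,[(.1,1.2),(-.8,.8),(-.7,.7),(-.08,.003),(-.025,.025),(.004,.022)],maxiter=150,popsize=12,seed=1,workers=-1,updating='deferred')
    print(r.x,np.degrees(r.x[:3]));print(evalp(r.x,True))
E
nproc; time python3 search.py
```

```text
4
[ 0.961802   -0.32724045  0.02629134 -0.07138984 -0.01779441  0.00634987] [ 55.10719539 -18.74949672   1.50638279]
(np.float64(0.01199986702358154), np.float64(0.015571792374467788), np.float64(0.012349868363556803), array([ 0.67      , -0.0713897 ,  0.02283435]), array([ 0.65788927, -0.08918424,  0.01459211]), array([[ 0.77669687,  0.33556008,  0.53304916],
       [-0.26364545,  0.941772  , -0.20870212],
       [-0.57204287,  0.0215623 ,  0.81994025]]))
real	0m9.619s
user	0m18.548s
sys	0m1.378s
```

```bash
cat > s2.py <<'E'
from search import *
XF=.703
def ev(v,full=False):
    th,ph,ym,o,zt=v; R=rot(th,ph,0)
    F=np.vstack([finger(1,o),finger(-1,o)])@R.T
    h=np.array([np.cos(ph),np.sin(ph)]); n=np.array([-h[1],h[0]])
    T=np.array([0,0,zt-F[:,2].min()]); F=F+T
    lat=F[:,:2]@n; fw=F[:,:2]@h; sel=(abs(lat)<.03)&(F[:,2]<.036)
    if not sel.any(): return 1
    g=-np.sqrt(np.maximum(.03**2-lat**2,0))-fw; g[~sel]=9
    i=g.argmin(); T[:2]+=np.array([XF,ym])+g[i]*h; F[:,:2]+=T[:2]
    con=F[i]; P=B@R.T+T; m=(XF,ym); hi=F[:,2]>.03
    ang=np.arcsin(min(1,o/.06))
    dm=min(millu(P,m).min(),millu(F[hi],m).min()+.006 if hi.any() else 1)
    do=min(obst(P).min(),obst(F).min()+.006)
    s=min(dm,do,(.027-con[2])*2+.006,(ang-abs(ph)-.17)*.1+.01)
    if full: return s,dm,do,con,T,R
    return -s
if __name__=="__main__":
  for tmax in (.7,.8,.9,1.0):
    r=differential_evolution(ev,[(.1,tmax),(-.8,.8),(-.08,-.005),(.01,.045),(.004,.02)],maxiter=150,popsize=15,seed=1,workers=-1,updating='deferred')
    s,dm,do,con,T,R=ev(r.x,True)
    print(np.degrees(r.x[:2]).round(1),r.x[2:].round(4),[round(float(q),4) for q in(s,dm,do)],con.round(3),T.round(4))
E
python3 s2.py
```

```text
[ 38.7 -20.2] [-0.08    0.0273  0.0165] [0.0033, 0.0101, 0.0033] [ 0.683 -0.058  0.028] [ 0.671  -0.0682  0.0224]
[ 38.7 -20.1] [-0.0799  0.0265  0.0165] [0.0033, 0.0102, 0.0033] [ 0.682 -0.058  0.028] [ 0.6708 -0.0681  0.0224]
[ 38.6 -20.2] [-0.08    0.0264  0.0165] [0.0033, 0.0102, 0.0033] [ 0.682 -0.058  0.028] [ 0.6708 -0.0681  0.0224]
[ 38.7 -20.2] [-0.08    0.0266  0.0165] [0.0033, 0.0102, 0.0033] [ 0.682 -0.058  0.028] [ 0.6708 -0.0681  0.0224]
```

```bash
cat > s3.py <<'E'
import search as S
from search import *
S.XF=.698
for pm in (0.02,.1,.2,.35):
    r=differential_evolution(S.evalp,[(.1,1.2),(-pm,pm),(-.02,.02),(-.075,.003),(-.017,.017),(.004,.022)],maxiter=150,popsize=12,seed=1,workers=-1,updating='deferred')
    s,dm,do,con,T,R=S.evalp(r.x,True)
    print(np.degrees(r.x[:3]).round(1),r.x[3:].round(4),[round(float(q),4) for q in(s,dm,do)],con.round(3),T.round(4))
E
python3 s3.py
```

```text
[68.7 -1.1  0.8] [-0.0391 -0.0143  0.01  ] [0.0053, 0.0108, 0.0053] [ 0.668 -0.04   0.028] [ 0.6642 -0.0533  0.0191]
[65.7 -5.7  0.1] [-0.0494 -0.0131  0.0085] [0.0087, 0.0173, 0.0087] [ 0.668 -0.049  0.026] [ 0.6627 -0.0625  0.0172]
[63.3 -9.4 -0. ] [-0.0655 -0.0048  0.0074] [0.0106, 0.017, 0.0107] [ 0.668 -0.064  0.024] [ 0.6627 -0.0704  0.0159]
[ 46.7 -20.1   1.1] [-0.0698 -0.017   0.0064] [0.0118, 0.0142, 0.0118] [ 0.668 -0.07   0.021] [ 0.6545 -0.0868  0.0136]
```

```bash
cat > s4.py <<'E'
from search import *
XF=.698
def ev(v,full=False):
    th,ph,ym,o,zt,e=v; R=rot(th,ph,0)
    F=np.vstack([finger(1,o),finger(-1,o)])@R.T
    h=np.array([np.cos(ph),np.sin(ph)]); n=np.array([-h[1],h[0]])
    z=zt-F[:,2].min(); lo=o/2+.0105+e
    # contact corner: forward-most fingertip corner
    fc=.0095*np.cos(th); cz=z+.0095*np.sin(th)
    txy=np.array([XF,ym])-(.03+fc)*h-lo*n
    T=np.array([*txy,z]); F=F+T; P=B@R.T+T; m=(XF,ym); hi=F[:,2]>.036
    dm=min(millu(P,m).min(),millu(F[hi],m).min()+.006 if hi.any() else 1)
    do=min(obst(P).min(),obst(F).min()+.006)
    s=min(dm,do,(.027-cz)*2+.006)
    if full: return s,dm,do,cz,T,R
    return -s
if __name__=="__main__":
  for pm in (.26,.35,.45):
    r=differential_evolution(ev,[(.6,1.05),(-pm,0),(-.072,-.005),(.0,.04),(.005,.02),(-.005,.005)],maxiter=150,popsize=15,seed=1,workers=-1,updating='deferred')
    s,dm,do,cz,T,R=ev(r.x,True)
    print(np.degrees(r.x[:2]).round(1),r.x[2:].round(4),[round(float(q),4) for q in(s,dm,do,cz)],T.round(4))
  v=[np.radians(50),np.radians(-20),-.068,.02,.006,0]
  print([np.round(q,4) for q in ev(v,True)][:5])
E
python3 s4.py
```

```text
[ 55.7 -14.9] [-0.0642  0.0258  0.0075  0.0045] [0.0135, 0.0305, 0.0135, 0.0232] [ 0.6567 -0.0821  0.0154]
[ 53.2 -17.3] [-0.071   0.0219  0.0078  0.0048] [0.0138, 0.0236, 0.0138, 0.023] [ 0.6561 -0.0855  0.0154]
[ 53.1 -17.3] [-0.0711  0.0216  0.0079  0.0049] [0.0138, 0.0236, 0.0138, 0.0231] [ 0.6561 -0.0855  0.0155]
[np.float64(-0.0001), np.float64(0.0288), np.float64(-0.0001), np.float64(0.0206), array([ 0.6571, -0.0749,  0.0133])]
```

```bash
cat >> h.py <<'E'
from scipy.spatial.transform import Rotation as Ro
from search import rot
def cur():
    o=ctrl.get_obs(); return np.array(o["tool_pos"]),Ro.from_euler("xyz",o["orientation"],degrees=True),o
def to(p,th=55,ph=-16):
    T,R,o=cur(); best=None
    for f in(0,180):
        G=Ro.from_matrix(rot(np.radians(th),np.radians(ph),0))*Ro.from_euler("x",f,degrees=True)
        w=(R.inv()*G).as_rotvec(degrees=True); print("to",p,"shift",R.inv().apply(np.array(p)-T).round(4),"rot",w.round(1))
E
python3 - <<'E'
from h import *
print("knob",at_z("top",(260+186/3-.3,140+493/3-.3),.222))
T,R,o=cur(); print(R.as_matrix().round(3))
to((.40,-.35,.35)); to((.50,.0,.38)); to((.50,.25,.35))
E
```

```text
knob [0.50194905 0.08951604 0.222     ]
[[-0.    -0.426  0.905]
 [ 0.     0.905  0.426]
 [-1.     0.    -0.   ]]
to (0.4, -0.35, 0.35) shift [-0.1545  0.188   0.213 ] rot [ 37.9 -52.5 -19.7]
to (0.4, -0.35, 0.35) shift [-0.1545  0.188   0.213 ] rot [-125.5   24.6  -65.3]
to (0.5, 0.0, 0.38) shift [-0.1845  0.4621  0.4524] rot [ 37.9 -52.5 -19.7]
to (0.5, 0.0, 0.38) shift [-0.1845  0.4621  0.4524] rot [-125.5   24.6  -65.3]
to (0.5, 0.25, 0.35) shift [-0.1545  0.6883  0.5589] rot [ 37.9 -52.5 -19.7]
to (0.5, 0.25, 0.35) shift [-0.1545  0.6883  0.5589] rot [-125.5   24.6  -65.3]
```

>>> drive_tool([
  [[-0.15, 0, 0], [0, 0, 0], 0.28],
  [[-0.15, 0, 0], [0, 0, 0], 0.28],
  [[-0.18, 0, 0], [0, 0, 0], 0.28],
  [[-0.185, 0.188, 0.213], [0, 0, 0], 0.28],
  [[-0.185, 0.188, 0.213], [0, 0, 0], 0.28],
  [[-0.185, 0.188, 0.213], [0, 0, 0], 0.28],
  [[-0.185, 0.462, 0.452], [37.9, -52.5, -19.7], 0.28],
  [[-0.185, 0.462, 0.452], [37.9, -52.5, -19.7], 0.28],
  [[-0.185, 0.462, 0.452], [37.9, -52.5, -19.7], 0.28],
  [[-0.185, 0.462, 0.452], [37.9, -52.5, -19.7], 0.28],
  [[-0.185, 0.462, 0.452], [37.9, -52.5, -19.7], 0.28],
  [[-0.185, 0.462, 0.452], [37.9, -52.5, -19.7], 0.28],
  [[-0.185, 0.462, 0.452], [37.9, -52.5, -19.7], 0.28],
  [[-0.185, 0.462, 0.452], [37.9, -52.5, -19.7], 0.28],
  [[-0.185, 0.462, 0.452], [37.9, -52.5, -19.7], 0.28],
  [[-0.185, 0.462, 0.452], [37.9, -52.5, -19.7], 0.28],
  [[-0.185, 0.462, 0.452], [37.9, -52.5, -19.7], 0.28],
  [[-0.185, 0.462, 0.452], [37.9, -52.5, -19.7], 0.28],
  [[-0.185, 0.462, 0.452], [37.9, -52.5, -19.7], 0.28],
  [[-0.185, 0.462, 0.452], [37.9, -52.5, -19.7], 0.28],
])

```text
clock: 3.17
tool_pos: [0.4536, -0.1683, 0.3989]
orientation: [-0.6, 38.4, -15.5]
force: [0.9, -1.7, 0.0]
opening: 0.0247
```

```bash
python3 - <<'E'
from h import *
T,R,o=cur(); print(T.round(4),o["joint_pos"].round(1),o["opening"],o["clock"])
to((.50,.24,.36)); to((.53,.20,.10)); to((.53,.20,.0155))
E
```

```text
[ 0.4536 -0.1683  0.3989] [  18.3  -38.5  -58.    49.9  -34.7 -156.2] 0.02466557746113257 3.1667
to (0.5, 0.24, 0.36) shift [-0.0264  0.4065 -0.0663] rot [ 0.9 -3.4 -0.4]
to (0.5, 0.24, 0.36) shift [-0.0264  0.4065 -0.0663] rot [-179.     0.6   -5.3]
to (0.53, 0.2, 0.1) shift [ 0.166   0.3779 -0.2459] rot [ 0.9 -3.4 -0.4]
to (0.53, 0.2, 0.1) shift [ 0.166   0.3779 -0.2459] rot [-179.     0.6   -5.3]
to (0.53, 0.2, 0.0155) shift [ 0.2185  0.3786 -0.3121] rot [ 0.9 -3.4 -0.4]
to (0.53, 0.2, 0.0155) shift [ 0.2185  0.3786 -0.3121] rot [-179.     0.6   -5.3]
```

```bash
python3 - <<'E'
from h import *
to((.56,.0,.38)); to((.56,.22,.34));to((.54,.21,.2))
E
```

```text
to (0.56, 0.0, 0.38) shift [0.0569 0.1904 0.0229] rot [ 0.9 -3.4 -0.4]
to (0.56, 0.0, 0.38) shift [0.0569 0.1904 0.0229] rot [-179.     0.6   -5.3]
to (0.56, 0.22, 0.34) shift [ 0.0356  0.4031 -0.0428] rot [ 0.9 -3.4 -0.4]
to (0.56, 0.22, 0.34) shift [ 0.0356  0.4031 -0.0428] rot [-179.     0.6   -5.3]
to (0.54, 0.21, 0.2) shift [ 0.1094  0.3894 -0.163 ] rot [ 0.9 -3.4 -0.4]
to (0.54, 0.21, 0.2) shift [ 0.1094  0.3894 -0.163 ] rot [-179.     0.6   -5.3]
```

>>> drive_tool([
  [[0.057, 0.1, 0.023], [0.9, -3.4, -0.4], 0.28],
  [[0.057, 0.1, 0.023], [0.9, -3.4, -0.4], 0.28],
  [[0.057, 0.1, 0.023], [0.9, -3.4, -0.4], 0.28],
  [[0.057, 0.19, 0.023], [0.9, -3.4, -0.4], 0.28],
  [[0.057, 0.19, 0.023], [0.9, -3.4, -0.4], 0.28],
  [[0.057, 0.19, 0.023], [0.9, -3.4, -0.4], 0.28],
  [[0.036, 0.403, -0.043], [0.9, -3.4, -0.4], 0.28],
  [[0.036, 0.403, -0.043], [0.9, -3.4, -0.4], 0.28],
  [[0.036, 0.403, -0.043], [0.9, -3.4, -0.4], 0.28],
  [[0.036, 0.403, -0.043], [0.9, -3.4, -0.4], 0.28],
  [[0.036, 0.403, -0.043], [0.9, -3.4, -0.4], 0.28],
  [[0.036, 0.403, -0.043], [0.9, -3.4, -0.4], 0.28],
  [[0.036, 0.403, -0.043], [0.9, -3.4, -0.4], 0.28],
  [[0.036, 0.403, -0.043], [0.9, -3.4, -0.4], 0.28],
])

```text
clock: 4.33
tool_pos: [0.5177, -0.0754, 0.4097]
orientation: [-0.2, 36.9, -12.8]
force: [0.4, -0.8, 0.6]
opening: 0.0245
```

```bash
python3 - <<'E'
from h import *
T,R,o=cur(); print(T.round(4),o["joint_pos"].round(1),o["opening"],o["clock"])
to((.53,.20,.2)); to((.525,.20,.10)); to((.525,.20,.0155))
E
```

```text
[ 0.5177 -0.0754  0.4097] [  25.1  -31.2  -58.2   63.1  -33.4 -173.6] 0.024547111368530557 4.3333
to (0.53, 0.2, 0.2) shift [ 0.0867  0.2718 -0.1963] rot [ 2.  -1.9 -2.6]
to (0.53, 0.2, 0.2) shift [ 0.0867  0.2718 -0.1963] rot [-177.9    4.    -2.9]
to (0.525, 0.2, 0.1) shift [ 0.1428  0.271  -0.2792] rot [ 2.  -1.9 -2.6]
to (0.525, 0.2, 0.1) shift [ 0.1428  0.271  -0.2792] rot [-177.9    4.    -2.9]
to (0.525, 0.2, 0.0155) shift [ 0.1936  0.2712 -0.3468] rot [ 2.  -1.9 -2.6]
to (0.525, 0.2, 0.0155) shift [ 0.1936  0.2712 -0.3468] rot [-177.9    4.    -2.9]
```

```bash
cat > kin.py <<'E'
import numpy as np, itertools
from scipy.optimize import least_squares
from scipy.spatial.transform import Rotation as Ro
D=[([-48.2959,20.5469,.6809,-.0003,-70.1365,-16.5073],[.28734,-.61075,.19545],[100.0032,89.9974,125.19987])]
def fk(q,p,s):
    a1,d1,L2,L4,a3,L6,o1,o6,yo=p; q=np.radians(q)
    r=lambda ax,v:Ro.from_rotvec(np.eye(3)[ax]*v)
    R=r(2,q[0]+o1);P=R.apply([a1,yo,d1]);R=R*r(1,q[1]);P=P+R.apply([0,0,L2])
    R=R*r(1,-q[2]);P=P+R.apply([L4,0,a3]);R=R*r(0,s[0]*q[3])*r(1,-q[4]);P=P+R.apply([L6,0,0])
    return P,R*r(0,s[1]*q[5]+o6)
E
cat > fit.py <<'E'
from kin import *
import json
D=json.load(open("data.json"))
best=None
for s in itertools.product((1,-1),(1,-1)):
  for o1 in(-.29,0,.29):
   for o6 in np.arange(-3,3.2,.8):
    f=lambda p:np.concatenate([np.r_[10*(fk(q,p,s)[0]-t),(fk(q,p,s)[1].inv()*Ro.from_euler("xyz",e,degrees=True)).as_rotvec()] for q,t,e in D])
    r=least_squares(f,[.1,.35,.35,.35,0,.25,o1,o6,0],max_nfev=60)
    if best is None or r.cost<best[0]: best=(r.cost,s,r.x)
print(best); json.dump([best[1],list(best[2])],open("kp.json","w"))
E
python3 - <<'E'
import sys; sys.path.insert(0,'.')
from plant import ctrl; from kin import D; import json
o=ctrl.get_obs()
D.append(([18.3,-38.5,-58.0,49.9,-34.7,-156.2],[.4536,-.1683,.3989],[-.6,38.4,-15.5]))
D.append((list(o["joint_pos"]),list(o["tool_pos"]),list(o["orientation"])))
json.dump(D,open("data.json","w"))
E
time python3 fit.py
```

```text
(np.float64(0.5056134789760992), (-1, -1), array([ 0.55064752,  0.26134391,  0.52523794, -0.05967867, -0.04293315,
        0.48641851, -0.37905558, -1.85257045,  0.08849791]))
real	0m44.406s
user	0m44.124s
sys	0m0.099s
```

```bash
cat > fit.py <<'E'
from kin import *
import json
D=json.load(open("data.json"))
r=lambda ax,v:Ro.from_rotvec(np.eye(3)[ax]*np.radians(v))
A=[];b=[]
for s4 in(1,-1):
  A=[];b=[]
  for q,t,e in D:
    R1=r(2,q[0]);R2=R1*r(1,q[1]);R3=R2*r(1,-q[2]);R5=R3*r(0,s4*q[3])*r(1,-q[4])
    M=[m.as_matrix() for m in(R1,R2,R3,R5)]
    A.append(np.c_[M[0],M[1][:,[2]],M[2][:,[0,2]],M[3][:,[0]]]);b+=list(t)
    G=Ro.from_euler("xyz",e,degrees=True); print(s4,"resid R",(R5.inv()*G).as_rotvec(degrees=True).round(2),"q6",q[5])
  x,res,rk,_=np.linalg.lstsq(np.vstack(A),np.array(b),rcond=None);print(x.round(4),rk,(np.vstack(A)@x-b).round(4))
E
python3 fit.py
```

```text
1 resid R [-73.49  -0.     0.  ] q6 -16.5073
1 resid R [-20.79 -28.32 -43.58] q6 -156.2
1 resid R [-30.82 -39.72 -44.43] q6 -173.6011869283334
[ 1.3344 -0.2668  0.0298  0.2514 -0.7721 -0.2009  0.0204] 7 [-0.0686 -0.0357  0.1228  0.0036  0.0478 -0.1167 -0.0125  0.0281 -0.0061]
-1 resid R [-73.49   0.     0.  ] q6 -16.5073
-1 resid R [ 6.625e+01  1.100e-01 -1.000e-02] q6 -156.2
-1 resid R [83.6 -0.  -0. ] q6 -173.6011869283334
[ 0.7284 -0.1492  0.1461  0.4951 -0.2576 -0.0714  0.3606] 7 [ 0.0242  0.0369  0.074   0.0118 -0.0003 -0.0703  0.0167 -0.0349 -0.0037]
```

>>> drive_tool([
  [[0.03, 0.03, 0], [-90, 0, 0], 0.28],
  [[0.03, 0.03, 0], [-90, 0, 0], 0.28],
  [[0.03, 0.03, 0], [-90, 0, 0], 0.28],
  [[0.03, 0.03, 0], [-90, 0, 0], 0.28],
  [[0.03, 0.03, 0], [-90, 0, 0], 0.28],
  [[0.03, 0.03, 0], [-90, 0, 0], 0.28],
  [[0.03, 0.03, 0], [-90, 0, 0], 0.28],
  [[0.03, 0.03, 0], [-90, 0, 0], 0.28],
  [[0.03, 0.03, 0], [-90, 0, 0], 0.28],
  [[0.03, 0.03, 0], [-90, 0, 0], 0.28],
  [[0.03, 0.03, 0], [-90, 0, 0], 0.28],
  [[0.03, 0.03, 0], [-177.9, 4, -2.9], 0.28],
  [[0.03, 0.03, 0], [-177.9, 4, -2.9], 0.28],
  [[0.03, 0.03, 0], [-177.9, 4, -2.9], 0.28],
  [[0.03, 0.03, 0], [-177.9, 4, -2.9], 0.28],
  [[0.03, 0.03, 0], [-177.9, 4, -2.9], 0.28],
  [[0.03, 0.03, 0], [-177.9, 4, -2.9], 0.28],
  [[0.03, 0.03, 0], [-177.9, 4, -2.9], 0.28],
  [[0.03, 0.03, 0], [-177.9, 4, -2.9], 0.28],
  [[0.03, 0.03, 0], [-177.9, 4, -2.9], 0.28],
])

```text
clock: 6.0
tool_pos: [0.5489, -0.0513, 0.3949]
orientation: [-145.7, 37.3, -16.1]
force: [0.3, -0.3, -0.6]
opening: 0.0244
```

```bash
cat >> h.py <<'E'
import json
def rec():
    T,R,o=cur(); d=json.load(open("data.json")); d.append((list(o["joint_pos"]),list(o["tool_pos"]),list(o["orientation"]))); json.dump(d,open("data.json","w"))
    print("TCP",T.round(4),"q",o["joint_pos"].round(1),"F",np.round(o["force"],1),"open",round(o["opening"],4),"t",round(o["clock"],2))
E
python3 - <<'E'
from h import *
rec(); to((.56,.06,.37)); to((.56,.21,.32)); to((.53,.20,.12))
E
```

```text
TCP [ 0.5489 -0.0513  0.3949] q [ 24.6 -25.3 -58.2  70.9 -33.3 -39.3] F [ 0.3 -0.3 -0.6] open 0.0244 t 6.0
to (0.56, 0.06, 0.37) shift [-0.001  -0.0728  0.0885] rot [145.6  -1.   -2.9]
to (0.56, 0.06, 0.37) shift [-0.001  -0.0728  0.0885] rot [-34.4   2.2  -0.8]
to (0.56, 0.21, 0.32) shift [-0.0038 -0.1552  0.2234] rot [145.6  -1.   -2.9]
to (0.56, 0.21, 0.32) shift [-0.0038 -0.1552  0.2234] rot [-34.4   2.2  -0.8]
to (0.53, 0.2, 0.12) shift [ 0.0966 -0.0418  0.3578] rot [145.6  -1.   -2.9]
to (0.53, 0.2, 0.12) shift [ 0.0966 -0.0418  0.3578] rot [-34.4   2.2  -0.8]
```

>>> drive_tool([
  [[0, -0.073, 0.088], [-34.4, 2.2, -0.8], 0.28],
  [[0, -0.073, 0.088], [-34.4, 2.2, -0.8], 0.28],
  [[0, -0.073, 0.088], [-34.4, 2.2, -0.8], 0.28],
  [[0, -0.073, 0.088], [-34.4, 2.2, -0.8], 0.28],
  [[-0.004, -0.155, 0.223], [-34.4, 2.2, -0.8], 0.28],
  [[-0.004, -0.155, 0.223], [-34.4, 2.2, -0.8], 0.28],
  [[-0.004, -0.155, 0.223], [-34.4, 2.2, -0.8], 0.28],
  [[-0.004, -0.155, 0.223], [-34.4, 2.2, -0.8], 0.28],
  [[-0.004, -0.155, 0.223], [-34.4, 2.2, -0.8], 0.28],
  [[-0.004, -0.155, 0.223], [-34.4, 2.2, -0.8], 0.28],
  [[-0.004, -0.155, 0.223], [-34.4, 2.2, -0.8], 0.28],
])

```text
clock: 6.92
tool_pos: [0.5599, 0.2095, 0.3197]
orientation: [179.9, 35.0, -16.0]
force: [-0.4, -0.5, 0.3]
opening: 0.0249
```

```bash
python3 - <<'E'
from h import *
rec(); to((.54,.21,.15))
d=json.load(open("data.json"))
from kin import *
r=lambda ax,v:Ro.from_rotvec(np.eye(3)[ax]*np.radians(v))
A=[];b=[]
for q,t,e in d:
    R1=r(2,q[0]);R2=R1*r(1,q[1]);R3=R2*r(1,-q[2]);R4=R3*r(0,-q[3]);R5=R4*r(1,-q[4])
    m=[x.as_matrix() for x in(R1,R2,R3,R4,R5)]
    A.append(np.c_[m[0],m[1][:,[0,2]],m[2][:,[0,2]],m[3][:,[1]],m[4][:,[0]]]);b+=list(t)
A=np.vstack(A)
A[:,2]=np.tile([0,0,1],len(d))
x=np.linalg.lstsq(A,np.array(b),rcond=1e-6);print(x[0].round(4),x[2],(A@x[0]-b).round(4))
E
```

```text
TCP [0.5599 0.2095 0.3197] q [ 58.5  -5.2 -56.3  76.5 -54.3 -41.7] F [-0.4 -0.5  0.3] open 0.0249 t 6.92
to (0.54, 0.21, 0.15) shift [0.0815 0.0047 0.1501] rot [-179.9    0.     0. ]
to (0.54, 0.21, 0.15) shift [0.0815 0.0047 0.1501] rot [ 0.1  0.  -0. ]
[-1.600e-03  2.200e-03  1.978e-01 -2.700e-03  6.048e-01  4.666e-01
  5.000e-04 -1.942e-01  4.116e-01] 9 [-0.0001 -0.0001 -0.      0.0001  0.0002  0.0001 -0.0002 -0.0001 -0.0001
 -0.      0.0002 -0.      0.0002 -0.0001  0.    ]
```

```bash
cat > ik.py <<'E'
import numpy as np
from scipy.optimize import least_squares
from scipy.spatial.transform import Rotation as Ro
from search import rot
LO=np.array([-176.03,-82.01,-58.28,-173.87,-174.79,-173.66]);HI=np.array([176.03,121.73,71.71,95.51,-.11,173.66])
r=lambda ax,v:Ro.from_rotvec(np.eye(3)[ax]*np.radians(v))
def fk(q):
    R1=r(2,q[0]);R2=R1*r(1,q[1]);R3=R2*r(1,-q[2]);R4=R3*r(0,-q[3]);R5=R4*r(1,-q[4])
    E=np.array([0,0,.198])+R1.apply([-.0016,.0022,0])+R2.apply([-.0027,0,.6048]);W0=E+R3.apply([.4666,0,.0005]);W=W0+R4.apply([0,-.1942,0])
    return W+R5.apply([.4116,0,0]),R5*r(0,-q[5]-90),E,W0,W
def ik(p,th,ph,flip,q0):
    G=Ro.from_matrix(rot(np.radians(th),np.radians(ph),0))*Ro.from_euler("x",flip,degrees=True)
    def f(q):
        P,R,*_=fk(q); return np.r_[(P-p)*10,(R.inv()*G).as_rotvec()]
    s=least_squares(f,np.clip(q0,LO+.5,HI-.5),bounds=(LO,HI)); return s.x,s.cost
if __name__=="__main__":
  Q0=[58.5,-5.2,-56.3,76.5,-54.3,-41.7]
  for th,ph in((55,-16),(50,-16),(55,0)):
    q=np.array(Q0)
    h=np.array([np.cos(np.radians(ph)),np.sin(np.radians(ph)),0]);n=np.array([-h[1],h[0],0])
    for nm,p in(("a",(.54,.21,.15)),("b",(.53,.19,.0155)),("c",(.525,.152,.0155)),("d",(.50,.06,.0155)),("e",(.42,.0,.0155)),("e2",(.41,-.01,.0155)),("e3",(.44,-.015,.0155)),("f",(.55,-.05,.0155)),("g",(.657,-.082,.0155))):
      q,c=ik(np.array(p),th,ph,180,q);P,R,E,W0,W=fk(q)
      print(th,ph,nm,"%.1e"%c,q.round(0),"err",np.round(1000*(P-p)),"W0",W0.round(2),"W",W.round(2))
E
python3 ik.py
```

```text
55 -16 a 2.3e-02 [ 60.  11. -58.  74. -52. -55.] err [2. 3. 2.] W0 [0.14 0.24 0.36] W [0.27 0.37 0.42]
55 -16 b 6.7e-02 [ 59.  28. -58.  77. -52. -70.] err [4. 7. 2.] W0 [0.16 0.27 0.27] W [0.29 0.41 0.28]
55 -16 c 9.6e-02 [ 57.  27. -58.  73. -51. -66.] err [5. 8. 2.] W0 [0.17 0.26 0.27] W [0.31 0.39 0.29]
55 -16 d 1.9e-01 [ 51.  23. -58.  61. -47. -49.] err [7. 9. 5.] W0 [0.19 0.24 0.3 ] W [0.37 0.31 0.32]
55 -16 e 3.1e-01 [ 50.  14. -58.  38. -43. -22.] err [ 9.  9. 10.] W0 [0.18 0.22 0.34] W [0.37 0.21 0.38]
55 -16 e2 4.0e-02 [ -4.  -3. -51. -94.  -0. 174.] err [-0. -2.  5.] W0 [ 0.28 -0.02  0.46] W [0.13 0.01 0.33]
55 -16 e3 4.0e-02 [ -4.   0. -48. -94.  -0. 174.] err [-0. -2.  5.] W0 [ 0.31 -0.02  0.46] W [0.17 0.   0.33]
55 -16 f 3.2e-02 [ -6.  10. -37. -92.  -0. 174.] err [ 0. -1.  3.] W0 [ 0.41 -0.04  0.45] W [ 0.27 -0.02  0.32]
55 -16 g 2.2e-02 [ -8.  18. -27. -90.  -0. 174.] err [ 1. -1.  2.] W0 [ 0.5  -0.06  0.45] W [ 0.37 -0.05  0.31]
50 -16 a 1.3e-02 [ 58.   8. -58.  73. -47. -50.] err [2. 2. 2.] W0 [0.14 0.23 0.37] W [0.28 0.34 0.44]
50 -16 b 5.6e-02 [ 55.  24. -58.  7
[... 1070 characters left out ...]
-38.] err [7. 9. 6.] W0 [0.19 0.22 0.32] W [0.36 0.32 0.36]
55 0 d 3.0e-02 [  7.   6. -42. -89.  -0. 174.] err [ 1. -1.  4.] W0 [0.37 0.05 0.45] W [0.23 0.03 0.32]
55 0 e 2.7e-02 [  2.  -2. -50. -85.  -0. 174.] err [-0. -0.  5.] W0 [0.29 0.01 0.46] W [ 0.14 -0.01  0.33]
55 0 e2 2.7e-02 [  1.  -3. -51. -85.  -0. 174.] err [-0. -0.  6.] W0 [0.28 0.01 0.46] W [ 0.13 -0.01  0.33]
55 0 e3 2.7e-02 [  0.   0. -48. -84.  -0. 174.] err [-0.  0.  5.] W0 [0.31 0.   0.46] W [ 0.16 -0.02  0.33]
55 0 f 2.4e-02 [ -3.  10. -38. -82.  -1. 174.] err [1. 0. 4.] W0 [ 0.41 -0.02  0.45] W [ 0.27 -0.04  0.32]
55 0 g 1.7e-02 [ -6.  18. -27. -80.  -4. 174.] err [1. 0. 3.] W0 [ 0.51 -0.06  0.45] W [ 0.37 -0.07  0.31]
```

```bash
cat > feas.py <<'E'
from ik import *
from multiprocessing import Pool
rng=np.random.default_rng(0)
ST=[LO+(HI-LO)*rng.random(6)*[1,1,1,1,1,1] for _ in range(14)]
for s in ST: s[0]=rng.uniform(-70,70); s[1]=rng.uniform(-30,60)
pts={"c":(.525,.152,.0155),"d":(.50,.06,.0155),"e":(.43,.0,.0155),"f":(.55,-.05,.0155),"g":(.657,-.082,.0155)}
def job(a):
    nm,th,ph=a; sols=[]
    for fl in(0,180):
        for q0 in ST:
            q,c=ik(np.array(pts[nm]),th,ph,fl,q0)
            if c<1e-6 and not any(abs(q-x).max()<3 for x in sols): sols.append(q)
    return nm,th,ph,sols
if __name__=="__main__":
    L=[(nm,th,ph) for nm in pts for th in((15,30,40,50) if nm!="g" else (35,45,55,60)) for ph in((-50,-16,15) if nm!="g" else (-25,-16,-8))]
    with Pool(4) as p:
        for nm,th,ph,s in p.imap(job,L): print(nm,th,ph,len(s),[list(x.round().astype(int)) for x in s[:4]])
E
time python3 feas.py
```

```text
c 15 -50 2 [[np.int64(47), np.int64(17), np.int64(-43), np.int64(27), np.int64(-34), np.int64(150)], [np.int64(47), np.int64(17), np.int64(-43), np.int64(27), np.int64(-34), np.int64(-30)]]
c 15 -16 1 [[np.int64(42), np.int64(13), np.int64(-53), np.int64(39), np.int64(-21), np.int64(-4)]]
c 15 15 2 [[np.int64(40), np.int64(12), np.int64(-51), np.int64(25), np.int64(-15), np.int64(-138)], [np.int64(40), np.int64(12), np.int64(-51), np.int64(25), np.int64(-15), np.int64(42)]]
c 30 -50 2 [[np.int64(51), np.int64(19), np.int64(-53), np.int64(54), np.int64(-37), np.int64(119)], [np.int64(51), np.int64(19), np.int64(-53), np.int64(54), np.int64(-37), np.int64(-61)]]
c 30 -16 0 []
c 30 15 0 []
c 40 -50 2 [[np.int64(55), np.int64(23), np.int64(-56), np.int64(64), np.int64(-44), np.int64(106)], [np.int64(55), np.int64(23), np.int64(-56), np.int64(64), np.int64(-44), np.int64(-74)]]
c 40 -16 0 []
c 40 15 0 []
c 50 -50 2 [[np.int64(59), np.int64(29), np.int64(-57), np.int64(68), np.int64(-52), np.int64(96)], [np.int64(59), np.int64(29), np.int64(-57), np.int64(68), np.int64(-52), np.int64(-84)]
[... 3149 characters left out ...]
, np.int64(-6), np.int64(-157)]]
g 55 -25 0 []
g 55 -16 2 [[np.int64(-32), np.int64(30), np.int64(-56), np.int64(-163), np.int64(-52), np.int64(89)], [np.int64(-32), np.int64(30), np.int64(-56), np.int64(-163), np.int64(-52), np.int64(-91)]]
g 55 -8 2 [[np.int64(-36), np.int64(29), np.int64(-49), np.int64(-146), np.int64(-44), np.int64(82)], [np.int64(-36), np.int64(29), np.int64(-49), np.int64(-146), np.int64(-44), np.int64(-98)]]
g 60 -25 0 []
g 60 -16 0 []
g 60 -8 2 [[np.int64(-39), np.int64(36), np.int64(-53), np.int64(-148), np.int64(-59), np.int64(90)], [np.int64(-39), np.int64(36), np.int64(-53), np.int64(-148), np.int64(-59), np.int64(-90)]]
real	0m30.348s
user	1m53.095s
sys	0m0.187s
```

```bash
cat > s5.py <<'E'
import s4
from s4 import *
from ik import ik,fk as FK
for ph,zm in((-6,.02),(-8,.02),(-10,.02),(-12,.02)):
    p=np.radians(ph)
    for thm in(50,55,60):
        g=lambda v:ev([np.radians(thm),p,v[0],v[1],v[2],v[3]])
        r=differential_evolution(g,[(-.075,-.005),(.0,.045),(.003,zm),(-.006,.006)],maxiter=60,popsize=12,seed=1)
        s,dm,do,cz,T,R=ev([np.radians(thm),p,*r.x],True)
        q=np.array([-32,29,-52,-150,-48,85.]);res=[]
        for b in np.arange(0,.22,.03):
            t=T-b*np.array([np.cos(p),np.sin(p),0]); q,c=ik(t,thm,ph,0,q); res.append("%.0e"%c)
            if b==0: q1=q
        print(ph,thm,r.x.round(4),"clr",[round(float(k),4) for k in(s,dm,do,cz)],T.round(4),res,q1.round())
E
python3 s5.py
```

```text
-6 50 [-0.0416  0.043   0.0154 -0.0001] clr [0.0, 0.0179, 0.0, 0.03] [ 0.6588 -0.0696  0.0227] ['4e-24', '2e-29', '3e-28', '1e-25', '1e-29', '1e-20', '1e-04', '6e-04'] [ -30.   21.  -40. -135.  -26.   64.]
-6 55 [-0.0217  0.0448  0.0072  0.0059] clr [0.0029, 0.0303, 0.0029, 0.0227] [ 0.6587 -0.0566  0.015 ] ['7e-30', '3e-19', '7e-21', '3e-04', '2e-03', '4e-03', '6e-03', '9e-03'] [ -34.   29.  -49. -147.  -45.   82.]
-6 60 [-0.0255  0.0449  0.004   0.006 ] clr [0.0066, 0.0379, 0.0066, 0.0205] [ 0.6594 -0.0606  0.0123] ['2e-27', '5e-20', '7e-04', '3e-03', '7e-03', '1e-02', '2e-02', '2e-02'] [ -38.   37.  -53. -148.  -60.   90.]
-8 50 [-0.024   0.045   0.0125  0.0059] clr [0.0018, 0.0173, 0.0018, 0.027] [ 0.6568 -0.0575  0.0198] ['3e-19', '1e-30', '9e-26', '1e-29', '5e-05', '6e-04', '1e-03', '2e-03'] [ -30.   23.  -45. -145.  -30.   73.]
-8 55 [-0.0282  0.0449  0.0071  0.006 ] clr [0.0057, 0.0303, 0.0057, 0.0227] [ 0.6575 -0.0618  0.0149] ['4e-29', '4e-30', '1e-05', '1e-03', '3e-03', '6e-03', '8e-03', '1e-02'] [ -34.   29.  -51. -150.  -46.   84.]
-8 60 [-0.0328  0.0448  0.0085  0.0059]
[... 759 characters left out ...]
, '2e-02', '3e-02'] [ -37.   37.  -56. -154.  -63.   91.]
-12 50 [-0.0386  0.0449  0.0109  0.006 ] clr [0.0073, 0.0233, 0.0073, 0.0254] [ 0.6546 -0.0692  0.0182] ['9e-30', '1e-19', '3e-24', '1e-04', '9e-04', '2e-03', '4e-03', '5e-03'] [ -31.   24.  -48. -153.  -33.   79.]
-12 55 [-0.0442  0.045   0.0078  0.006 ] clr [0.0121, 0.0304, 0.0121, 0.0233] [ 0.6552 -0.075   0.0156] ['3e-27', '8e-30', '7e-04', '3e-03', '6e-03', '9e-03', '1e-02', '2e-02'] [ -34.   30.  -54. -156.  -49.   87.]
-12 60 [-0.0622  0.0262  0.007  -0.0005] clr [0.013, 0.0316, 0.013, 0.0235] [ 0.6592 -0.0776  0.0153] ['9e-22', '7e-04', '4e-03', '9e-03', '1e-02', '2e-02', '3e-02', '3e-02'] [ -36.   37.  -57. -157.  -64.   92.]
```

```bash
cat > s6.py <<'E'
from ik import *
from search import B,finger,obst,millu
Fg=np.vstack([finger(1,.035),finger(-1,.035)]);BB=np.vstack([B,Fg])
qc=np.array([58.5,-5.2,-56.3,76.5,-54.3,-41.7])
def track(P,th,ph,fl,q):
    out=[]
    for p in P:
        q,c=ik(np.array(p),th,ph,fl,q); out.append((q,c))
    return out
for th in(50,55):
  for fl,q0 in((0,[-31,16,-52,-114,-37,64.]),(180,[-31,16,-52,-114,-37,-116.])):
    S=track([(.50,.06,.0155),(.486,.157,.0155),(.486,.19,.0155),(.486,.19,.1),(.486,.19,.2),(.486,.19,.30),(.52,.15,.36)],th,15,fl,np.array(q0))
    print(th,fl,["%.0e"%c for _,c in S]);[print("   ",q.round(0)) for q,_ in S]
    qa=S[0][0]; X=track([(.52,.031,.0155),(.50,.031,.0155),(.47,.0,.0155),(.45,-.036,.0155)],th,15,fl,qa); print("  end1",["%.0e"%c for _,c in X])
    q=X[-1][0]
    for ph in(15,8,0):
        Y=track([(x,-.036,.0155) for x in(.45,.48,.52,.56,.60,.625)],th,ph,fl,q);print("  st2",ph,["%.0e"%c for _,c in Y],Y[-1][0].round())
E
python3 s6.py
```

```text
50 0 ['9e-24', '5e-04', '1e-03', '4e-05', '2e-02', '4e-02', '8e-02']
    [ -31.   16.  -52. -114.  -37.   64.]
    [ -21.   17.  -58. -132.  -38.   75.]
    [ -15.   17.  -58. -137.  -36.   75.]
    [  15.   -3.  -43. -107.   -0.   17.]
    [   8.  -15.  -46. -127.   -0.   41.]
    [  -0.  -26.  -55. -174.   -0.   92.]
    [  -4.  -28.  -52. -174.   -0.   94.]
  end1 ['1e-27', '8e-25', '1e-28', '7e-28']
  st2 15 ['7e-28', '1e-25', '2e-20', '1e-19', '2e-30', '8e-26'] [-25.  20. -32. -98. -30.  38.]
  st2 8 ['2e-25', '1e-30', '9e-27', '4e-25', '1e-22', '3e-30'] [ -26.   20.  -36. -110.  -27.   46.]
  st2 0 ['1e-04', '1e-20', '2e-18', '2e-29', '5e-19', '7e-27'] [ -30.   21.  -42. -128.  -29.   62.]
50 180 ['4e-24', '5e-04', '1e-03', '4e-05', '2e-02', '4e-02', '8e-02']
    [ -31.   16.  -52. -114.  -37. -116.]
    [ -21.   17.  -58. -132.  -38. -105.]
    [ -15.   17.  -58. -137.  -36. -105.]
    [  15.   -3.  -43. -107.   -0. -163.]
    [   8.  -15.  -46. -127.   -0. -139.]
    [  -0.  -26.  -55. -174.   -0.  -88.]
    [  -4.  -28.  -52. -174.   -0.  -86.]
  end1 ['2e-29', '1e-24', '7e-
[... 1041 characters left out ...]
07', '5e-03', '7e-03', '3e-19', '6e-03', '3e-02', '6e-02']
    [ -44.   30.  -58. -120.  -54.  -92.]
    [ -24.   21.  -58. -128.  -43. -104.]
    [ -18.   19.  -58. -133.  -40. -105.]
    [  -9.   -0.  -55. -130.  -26. -123.]
    [  13.  -15.  -44. -113.   -0. -155.]
    [  -0.  -26.  -55. -174.   -0.  -88.]
    [  -4.  -28.  -52. -174.   -0.  -86.]
  end1 ['8e-19', '9e-26', '2e-18', '8e-24']
  st2 15 ['8e-24', '2e-24', '7e-20', '1e-19', '3e-30', '7e-26'] [ -33.   25.  -36. -108.  -40. -125.]
  st2 8 ['2e-06', '8e-25', '3e-23', '8e-26', '2e-25', '3e-20'] [ -35.   25.  -41. -120.  -40. -115.]
  st2 0 ['4e-03', '2e-03', '4e-04', '2e-21', '2e-26', '7e-29'] [ -36.   27.  -49. -136.  -45. -102.]
```

```bash
cat > s7.py <<'E'
from s6 import track,BB
from ik import *
import io
m=np.array([.502,.090])
for th in(50,53,56):
  for ph in(20,25,30,40,50):
    p=np.radians(ph);h=np.array([np.cos(p),np.sin(p)]);n=np.array([-h[1],h[0]])
    f={50:-.001,53:.002,56:.005}[th]
    s=.126/np.cos(p)
    P=[(*(m+n*(.0685-a)+h*f),.0155) for a in(s,s*.5,0,-.02,-.04)]
    q0=np.array([-31,16,-45,-105,-37,64.])
    S=track(P,th,ph,0,q0); print(th,ph,["%.0e"%c for _,c in S],"end mill",(m-n*s).round(3),S[2][0].round())
E
python3 s7.py 2>/dev/null | grep -v "^  " | tail -15
```

```text
50 20 ['7e-28', '6e-24', '1e-17', '1e-04', '6e-04'] end mill [ 0.548 -0.036] [ -24.   19.  -58. -126.  -42.   77.]
50 25 ['3e-29', '3e-25', '2e-20', '1e-27', '2e-06'] end mill [ 0.561 -0.036] [ -22.   17.  -53. -116.  -38.   66.]
50 30 ['2e-28', '6e-21', '3e-27', '2e-26', '3e-28'] end mill [ 0.575 -0.036] [ -20.   16.  -50. -107.  -38.   58.]
50 40 ['8e-26', '2e-30', '4e-20', '4e-19', '4e-29'] end mill [ 0.608 -0.036] [-18.  16. -44. -92. -41.  49.]
50 50 ['9e-23', '7e-21', '2e-28', '1e-26', '1e-24'] end mill [ 0.652 -0.036] [-18.  17. -40. -81. -46.  46.]
53 20 ['2e-29', '5e-26', '6e-04', '2e-03', '3e-03'] end mill [ 0.548 -0.036] [ -27.   22.  -58. -125.  -46.   79.]
53 25 ['1e-22', '4e-20', '2e-19', '1e-04', '8e-04'] end mill [ 0.561 -0.036] [ -30.   25.  -57. -120.  -49.   81.]
53 30 ['3e-30', '7e-31', '5e-29', '1e-20', '2e-08'] end mill [ 0.575 -0.036] [ -27.   22.  -53. -111.  -46.   71.]
53 40 ['4e-30', '6e-30', '9e-31', '5e-28', '3e-22'] end mill [ 0.608 -0.036] [-24.  20. -46. -96. -46.  59.]
53 50 ['2e-24', '2e-21', '9e-29', '3e-25', '7e-23'] end mill [ 0.652 -0.036] [-22.  21. -40. -84. -50.  53.]
56 20 ['8e-31', '1e-21', '2e-03', '4e-03', '6e-03'] end mill [ 0.548 -0.036] [ -29.   26.  -58. -124.  -50.   82.]
56 25 ['8e-21', '6e-30', '3e-04', '1e-03', '3e-03'] end mill [ 0.561 -0.036] [ -33.   30.  -58. -120.  -54.   88.]
56 30 ['2e-30', '8e-30', '7e-18', '7e-06', '5e-04'] end mill [ 0.575 -0.036] [ -33.   29.  -55. -114.  -54.   84.]
56 40 ['4e-20', '5e-30', '2e-29', '7e-24', '5e-30'] end mill [ 0.608 -0.036] [-28.  25. -47. -98. -51.  68.]
56 50 ['4e-27', '5e-22', '6e-28', '4e-24', '2e-21'] end mill [ 0.652 -0.036] [-26.  24. -41. -87. -54.  60.]
```

```bash
cat > tr.py <<'E'
from h import *
import ik as K
from search import B,finger,obst,millu
BB=np.vstack([B,finger(1,.035),finger(-1,.035)])
def clr(q,mill=(.502,.09)):
    P,R,*_=K.fk(q); X=R.apply(BB)+P; return min(obst(X).min(),millu(X,mill).min(),sboxspoon(X))
def sboxspoon(X):
    from search import sbox
    return min(sbox(X,(.37,-.18,0),(.53,-.13,.013)).min(),1)
def rows(Q,grip,mill=(.502,.09)):
    T,R,o=cur(); out=[]
    for q in Q:
        P,G,*_=K.fk(q); s=R.inv().apply(P-T); w=(R.inv()*G).as_rotvec(degrees=True)
        out.append([[round(float(x),3) for x in s],[round(float(x),1) for x in w],grip])
    print(json.dumps(out)); print("clr",[round(float(clr(q,mill)),3) for q in Q])
    rv=[np.degrees((K.fk(a)[1].inv()*K.fk(b)[1]).magnitude()) for a,b in zip(Q[:-1],Q[1:])]
    dp=[np.linalg.norm(K.fk(a)[0]-K.fk(b)[0]) for a,b in zip(Q[:-1],Q[1:])]
    print("max turn",np.max(rv).round(1),"max step",np.max(dp).round(3),"end",K.fk(Q[-1])[0].round(3))
E
cat > s8.py <<'E'
from tr import *
p=np.radians(30);h=np.array([np.cos(p),np.sin(p)]);n=np.array([-h[1],h[0]]);m=np.array([.502,.09])
pre=np.array([*(m+n*.0985+h*.002),.0155])
qpre,c=K.ik(pre,53,30,0,np.array([-27,22,-53,-111,-46,71.]));print(pre,c,qpre.round(1))
qpre2,c2=K.ik(pre,53,30,180,np.array([-27,22,-53,-111,-46,-109.]))
q=cur()[2]["joint_pos"]; print(q.round(1))
for qp in(qpre,qpre2):
    qh=qp.copy(); qh[1]-=28
    N=36
    Q=[q+(qh-q)*i/N for i in range(1,N+1)]
    print(qp.round(1),"hi",qh.round(1)); rows(Q[:18],.4); 
    print([round(float(clr(x)),3) for x in Q[18:]],K.fk(Q[17])[0].round(2),K.fk(qh)[0].round(2))
    print("down",[round(float(clr(qh+(qp-qh)*i/8)),3) for i in range(9)])
json.dump([list(qpre),list(qpre2)],open("qpre.json","w"))
E
python3 s8.py
```

```text
[0.45448205 0.1763035  0.0155    ] 3.0890246129245694e-24 [ -27.1   24.   -56.7 -116.2  -48.4   79.5]
[ 58.5  -5.2 -56.3  76.5 -54.3 -41.7]
[ -27.1   24.   -56.7 -116.2  -48.4   79.5] hi [ -27.1   -4.   -56.7 -116.2  -48.4   79.5]
[[[0.025, 0.048, 0.011], [1.2, -3.5, 4.6], 0.4], [[0.044, 0.096, 0.025], [2.4, -7.2, 8.9], 0.4], [[0.059, 0.142, 0.044], [3.9, -11.0, 12.9], 0.4], [[0.068, 0.187, 0.066], [5.5, -15.1, 16.5], 0.4], [[0.073, 0.23, 0.091], [7.3, -19.3, 19.8], 0.4], [[0.073, 0.269, 0.118], [9.3, -23.5, 22.8], 0.4], [[0.069, 0.304, 0.148], [11.5, -27.9, 25.3], 0.4], [[0.061, 0.335, 0.179], [13.9, -32.3, 27.5], 0.4], [[0.05, 0.361, 0.211], [16.5, -36.7, 29.3], 0.4], [[0.036, 0.383, 0.244], [19.3, -41.1, 30.7], 0.4], [[0.02, 0.398, 0.277], [22.4, -45.4, 31.7], 0.4], [[0.002, 0.409, 0.309], [25.6, -49.6, 32.3], 0.4], [[-0.017, 0.413, 0.34], [29.1, -53.7, 32.5], 0.4], [[-0.036, 0.413, 0.37], [32.8, -57.6, 32.3], 0.4], [[-0.056, 0.407, 0.398], [36.8, -61.3, 31.7], 0.4], [[-0.075, 0.396, 0.422], [40.9, -64.7, 30.7], 0.4], [[-0.093, 0.38, 0.444], [45.2, -67.8, 29.3], 0.4], [[-0.109, 0.
[... 1211 characters left out ...]
.4], [[-0.036, 0.413, 0.37], [93.8, -32.3, 67.0], 0.4], [[-0.056, 0.407, 0.398], [100.9, -33.7, 71.8], 0.4], [[-0.075, 0.396, 0.422], [108.1, -35.1, 76.6], 0.4], [[-0.093, 0.38, 0.444], [115.2, -36.4, 81.4], 0.4], [[-0.109, 0.361, 0.462], [122.4, -37.7, 86.2], 0.4]]
clr [0.068, 0.039, 0.022, 0.022, 0.012, 0.014, 0.033, 0.059, 0.088, 0.085, 0.069, 0.063, 0.047, 0.033, 0.02, 0.009, -0.001, -0.008]
max turn 8.7 max step 0.054 end [ 0.12  -0.04   0.004]
[-0.014, -0.017, -0.019, -0.019, -0.016, -0.012, -0.005, 0.003, 0.011, 0.019, 0.028, 0.039, 0.052, 0.066, 0.066, 0.041, 0.02, -0.003] [ 0.12 -0.04  0.  ] [0.5  0.15 0.19]
down [-0.003, -0.002, -0.001, -0.008, -0.008, -0.007, -0.004, 0.002, 0.005]
```

```bash
cat > s9.py <<'E'
from tr import *
from scipy.optimize import differential_evolution
p=np.radians(30);h=np.array([np.cos(p),np.sin(p)]);n=np.array([-h[1],h[0]]);m=np.array([.502,.09])
pre=np.array([*(m+n*.135+h*.0),.0155])
q=cur()[2]["joint_pos"]
for fl,g in((0,79.),(180,-100.)):
    qp,c=K.ik(pre,53,30,fl,np.array([-27,22,-53,-111,-46,g])); print(pre.round(3),c,qp.round(1))
    def path(v,N=14):
        via=v[:6]; qh=qp.copy(); qh[1]-=v[6]
        pts=[q,via,qh,qp]; return [a+(b-a)*i/N for a,b in zip(pts[:-1],pts[1:]) for i in range(1,N+1)]
    def cost(v):
        d=[clr(x) for x in path(v,7)]; L=np.abs(v[:6]-q).max()+np.abs(v[:6]-qp).max()
        return -min(min(d[:-4]),.05)*100+L/100
    r=differential_evolution(cost,[(-30,60),(-50,10),(-50,10),(-60,40),(-110,-40),(-120,100),(0,35)],maxiter=25,popsize=6,seed=2,workers=-1,updating='deferred',polish=False)
    print(r.fun,r.x.round(1)); print([round(float(clr(x)),3) for x in path(r.x)]); print([list(K.fk(x)[0].round(2)) for x in path(r.x)[::5]])
    json.dump([list(r.x),list(qp)],open(f"path{fl}.json","w"))
E
time python3 s9.py
```

```text
[0.434 0.207 0.016] 0.0005583508226558391 [ -22.3   21.8  -58.3 -118.8  -46.3   77.9]
0.22474581364617863 [ 55.6 -27.4 -20.7   6.8 -90.2 -38.3   2.8]
[0.118, 0.129, 0.141, 0.15, 0.157, 0.162, 0.166, 0.172, 0.177, 0.181, 0.185, 0.192, 0.203, 0.22, 0.185, 0.152, 0.148, 0.158, 0.156, 0.137, 0.126, 0.119, 0.112, 0.104, 0.093, 0.076, 0.053, 0.017, 0.018, 0.018, 0.018, 0.019, 0.018, 0.017, 0.016, 0.015, 0.014, 0.013, 0.012, 0.011, 0.009, 0.008]
[[np.float64(0.57), np.float64(0.18), np.float64(0.34)], [np.float64(0.53), np.float64(0.06), np.float64(0.4)], [np.float64(0.41), np.float64(0.02), np.float64(0.4)], [np.float64(0.25), np.float64(0.1), np.float64(0.28)], [np.float64(0.17), np.float64(0.27), np.float64(0.14)], [np.float64(0.37), np.float64(0.29), np.float64(0.08)], [np.float64(0.44), np.float64(0.2), np.float64(0.03)], [np.float64(0.44), np.float64(0.21), np.float64(0.02)], [np.float64(0.44), np.float64(0.21), np.float64(0.02)]]
[0.434 0.207 0.016] 0.0005583508226563479 [ -22.3   21.8  -58.3 -118.8  -46.3 -102.1]
0.22465821257771235 [ 15.7   2.5 -28.9   1.2 -92.9 -86.6   2.8]
[0.091, 0.087, 0.095, 0.099, 0.11, 0.129, 0.151, 0.17, 0.181, 0.193, 0.205, 0.21, 0.21, 0.21, 0.169, 0.13, 0.102, 0.082, 0.069, 0.058, 0.051, 0.048, 0.047, 0.048, 0.048, 0.047, 0.038, 0.017, 0.018, 0.018, 0.018, 0.019, 0.018, 0.017, 0.016, 0.015, 0.014, 0.013, 0.012, 0.011, 0.009, 0.008]
[[np.float64(0.57), np.float64(0.15), np.float64(0.32)], [np.float64(0.51), np.float64(-0.1), np.float64(0.29)], [np.float64(0.33), np.float64(-0.18), np.float64(0.24)], [np.float64(0.17), np.float64(-0.04), np.float64(0.14)], [np.float64(0.18), np.float64(0.22), np.float64(0.08)], [np.float64(0.38), np.float64(0.26), np.float64(0.06)], [np.float64(0.44), np.float64(0.2), np.float64(0.03)], [np.float64(0.44), np.float64(0.21), np.float64(0.02)], [np.float64(0.44), np.float64(0.21), np.float64(0.02)]]
real	0m32.537s
user	1m41.262s
sys	0m0.561s
```

```bash
cat >> tr.py <<'E'
_clr=clr
def clr(q,mill=(.502,.09)):
    P,R,E,W0,W=K.fk(q); X=R.apply(BB[:-160])+P; S=np.array([0,0,.198])
    t=np.clip((X-S)@(E-S)/((E-S)@(E-S)),0,1); d=np.linalg.norm(X-S-t[:,None]*(E-S),axis=1).min()-.10
    c=(np.hypot(X[:,0],X[:,1])-.13)[X[:,2]<.35].min(initial=1)
    return min(_clr(q,mill),d,c)
E
sed -i 's/n\*.135/n*.118/; s/maxiter=25,popsize=6/maxiter=40,popsize=7/' s9.py; time python3 s9.py
```

```text
[0.443 0.192 0.016] 9.056734196096368e-05 [ -25.7   23.9  -58.3 -118.1  -48.4   80.9]
0.8767819739458105 [  1.7 -42.6 -21.3 -13.7 -72.9  -9.2   0.8]
[0.109, 0.125, 0.149, 0.175, 0.201, 0.225, 0.247, 0.265, 0.255, 0.242, 0.228, 0.217, 0.212, 0.212, 0.182, 0.078, 0.062, 0.052, 0.061, 0.069, 0.059, 0.053, 0.049, 0.043, 0.036, 0.024, 0.012, 0.011, 0.011, 0.011, 0.011, 0.011, 0.011, 0.011, 0.01, 0.01, 0.01, 0.009, 0.009, 0.009, 0.008, 0.008]
[[np.float64(0.57), np.float64(0.14), np.float64(0.34)], [np.float64(0.49), np.float64(-0.12), np.float64(0.38)], [np.float64(0.35), np.float64(-0.15), np.float64(0.4)], [np.float64(0.32), np.float64(0.0), np.float64(0.34)], [np.float64(0.35), np.float64(0.18), np.float64(0.18)], [np.float64(0.43), np.float64(0.22), np.float64(0.08)], [np.float64(0.44), np.float64(0.19), np.float64(0.02)], [np.float64(0.44), np.float64(0.19), np.float64(0.02)], [np.float64(0.44), np.float64(0.19), np.float64(0.02)]]
[0.443 0.192 0.016] 9.056734196096859e-05 [ -25.7   23.9  -58.3 -118.1  -48.4  -99.1]
0.8768184232351397 [ 34.2 -32.5  -2.5   6.7 -88.9 -12.9   0.8]
[0.132, 0.159, 0.186, 0.211, 0.234, 0.255, 0.274, 0.292, 0.309, 0.326, 0.321, 0.316, 0.311, 0.307, 0.283, 0.243, 0.171, 0.13, 0.086, 0.07, 0.094, 0.114, 0.094, 0.069, 0.053, 0.039, 0.027, 0.011, 0.011, 0.011, 0.011, 0.011, 0.011, 0.011, 0.01, 0.01, 0.01, 0.009, 0.009, 0.009, 0.008, 0.008]
[[np.float64(0.58), np.float64(0.17), np.float64(0.36)], [np.float64(0.56), np.float64(0.0), np.float64(0.49)], [np.float64(0.45), np.float64(-0.06), np.float64(0.55)], [np.float64(0.36), np.float64(0.05), np.float64(0.45)], [np.float64(0.32), np.float64(0.23), np.float64(0.19)], [np.float64(0.42), np.float64(0.25), np.float64(0.08)], [np.float64(0.44), np.float64(0.19), np.float64(0.02)], [np.float64(0.44), np.float64(0.19), np.float64(0.02)], [np.float64(0.44), np.float64(0.19), np.float64(0.02)]]
real	0m46.196s
user	2m41.050s
sys	0m0.491s
```

```bash
cat > leg.py <<'E'
from tr import *
import sys
def leg(target,n,grip,mill=(.502,.09),show=None):
    q=cur()[2]["joint_pos"]; Q=[q+(np.array(target)-q)*i/n for i in range(1,n+1)]
    rows(Q[:show] if show else Q,grip,mill)
E
python3 - <<'E'
from leg import *
d=json.load(open("path180.json")); leg(d[0][:6],16,.4)
E
```

```text
[[[-0.002, 0.026, -0.041], [5.6, -0.1, 2.4], 0.4], [[-0.006, 0.055, -0.075], [11.0, -0.5, 4.6], 0.4], [[-0.012, 0.086, -0.104], [16.3, -1.4, 6.7], 0.4], [[-0.019, 0.117, -0.127], [21.5, -2.7, 8.5], 0.4], [[-0.029, 0.147, -0.145], [26.4, -4.4, 10.0], 0.4], [[-0.041, 0.176, -0.158], [31.2, -6.4, 11.2], 0.4], [[-0.054, 0.203, -0.166], [35.8, -8.7, 12.1], 0.4], [[-0.069, 0.226, -0.171], [40.1, -11.3, 12.5], 0.4], [[-0.086, 0.246, -0.174], [44.1, -14.1, 12.4], 0.4], [[-0.105, 0.263, -0.174], [47.8, -17.1, 11.9], 0.4], [[-0.126, 0.276, -0.173], [51.2, -20.2, 10.9], 0.4], [[-0.149, 0.286, -0.171], [54.2, -23.4, 9.3], 0.4], [[-0.175, 0.292, -0.17], [56.8, -26.6, 7.2], 0.4], [[-0.202, 0.296, -0.169], [58.9, -29.8, 4.7], 0.4], [[-0.232, 0.298, -0.168], [60.6, -32.8, 1.6], 0.4], [[-0.265, 0.297, -0.168], [61.8, -35.6, -2.0], 0.4]]
clr [0.129, 0.152, 0.176, 0.199, 0.22, 0.239, 0.257, 0.274, 0.29, 0.305, 0.32, 0.323, 0.319, 0.315, 0.311, 0.307]
max turn 5.9 max step 0.045 end [ 0.362 -0.043  0.61 ]
```

>>> drive_tool([
  [[-0.002, 0.026, -0.041], [5.6, -0.1, 2.4], 0.4],
  [[-0.006, 0.055, -0.075], [11.0, -0.5, 4.6], 0.4],
  [[-0.012, 0.086, -0.104], [16.3, -1.4, 6.7], 0.4],
  [[-0.019, 0.117, -0.127], [21.5, -2.7, 8.5], 0.4],
  [[-0.029, 0.147, -0.145], [26.4, -4.4, 10.0], 0.4],
  [[-0.041, 0.176, -0.158], [31.2, -6.4, 11.2], 0.4],
  [[-0.054, 0.203, -0.166], [35.8, -8.7, 12.1], 0.4],
  [[-0.069, 0.226, -0.171], [40.1, -11.3, 12.5], 0.4],
  [[-0.086, 0.246, -0.174], [44.1, -14.1, 12.4], 0.4],
  [[-0.105, 0.263, -0.174], [47.8, -17.1, 11.9], 0.4],
  [[-0.126, 0.276, -0.173], [51.2, -20.2, 10.9], 0.4],
  [[-0.149, 0.286, -0.171], [54.2, -23.4, 9.3], 0.4],
  [[-0.175, 0.292, -0.17], [56.8, -26.6, 7.2], 0.4],
  [[-0.202, 0.296, -0.169], [58.9, -29.8, 4.7], 0.4],
  [[-0.232, 0.298, -0.168], [60.6, -32.8, 1.6], 0.4],
  [[-0.265, 0.297, -0.168], [61.8, -35.6, -2.0], 0.4],
  [[-0.265, 0.297, -0.168], [61.8, -35.6, -2.0], 0.4],
  [[-0.265, 0.297, -0.168], [61.8, -35.6, -2.0], 0.4],
])

```text
clock: 8.42
tool_pos: [0.3602, -0.045, 0.6127]
orientation: [-88.0, 57.8, 21.4]
force: [-0.7, 0.2, -1.7]
opening: 0.0351
```

```bash
python3 - <<'E'
from leg import *
rec(); d=json.load(open("path180.json")); q=cur()[2]["joint_pos"]; print(q-np.array(d[0][:6])); leg(d[1],36,.4,show=19)
E
```

```text
TCP [ 0.3602 -0.045   0.6127] q [ 33.5 -32.8  -2.2   6.4 -89.  -12.4] F [-0.7  0.2 -1.7] open 0.0351 t 8.42
[-0.69906192 -0.33842976  0.33502476 -0.29864285 -0.10918896  0.47567175]
[[[0.032, 0.009, 0.017], [3.7, -2.1, 2.7], 0.4], [[0.065, 0.019, 0.034], [7.6, -4.0, 5.4], 0.4], [[0.096, 0.03, 0.051], [11.8, -6.0, 8.1], 0.4], [[0.126, 0.042, 0.068], [16.3, -7.8, 10.8], 0.4], [[0.154, 0.054, 0.084], [21.1, -9.6, 13.6], 0.4], [[0.181, 0.068, 0.1], [26.1, -11.3, 16.3], 0.4], [[0.206, 0.081, 0.116], [31.3, -12.9, 19.0], 0.4], [[0.229, 0.094, 0.131], [36.8, -14.5, 21.7], 0.4], [[0.251, 0.107, 0.147], [42.5, -15.9, 24.3], 0.4], [[0.271, 0.119, 0.162], [48.4, -17.3, 26.9], 0.4], [[0.29, 0.131, 0.177], [54.6, -18.6, 29.5], 0.4], [[0.307, 0.141, 0.192], [60.9, -19.8, 32.0], 0.4], [[0.324, 0.15, 0.206], [67.4, -20.9, 34.5], 0.4], [[0.339, 0.158, 0.22], [74.0, -21.9, 36.9], 0.4], [[0.353, 0.164, 0.233], [80.8, -22.8, 39.2], 0.4], [[0.366, 0.169, 0.245], [87.8, -23.7, 41.4], 0.4], [[0.378, 0.172, 0.256], [95.0, -24.5, 43.6], 0.4], [[0.39, 0.174, 0.266], [102.2, -25.2, 45.7], 0.4], [[0.402, 0.175, 0.274], [109.6, -25.8, 47.8], 0.4]]
clr [0.299, 0.289, 0.279, 0.264, 0.248, 0.22, 0.191, 0.166, 0.146, 0.132, 0.122, 0.101, 0.084, 0.069, 0.066, 0.072, 0.081, 0.092, 0.103]
max turn 7.7 max step 0.038 end [0.327 0.243 0.184]
```

>>> drive_tool([
  [[0.032, 0.009, 0.017], [3.7, -2.1, 2.7], 0.4],
  [[0.065, 0.019, 0.034], [7.6, -4.0, 5.4], 0.4],
  [[0.096, 0.03, 0.051], [11.8, -6.0, 8.1], 0.4],
  [[0.126, 0.042, 0.068], [16.3, -7.8, 10.8], 0.4],
  [[0.154, 0.054, 0.084], [21.1, -9.6, 13.6], 0.4],
  [[0.181, 0.068, 0.1], [26.1, -11.3, 16.3], 0.4],
  [[0.206, 0.081, 0.116], [31.3, -12.9, 19.0], 0.4],
  [[0.229, 0.094, 0.131], [36.8, -14.5, 21.7], 0.4],
  [[0.251, 0.107, 0.147], [42.5, -15.9, 24.3], 0.4],
  [[0.271, 0.119, 0.162], [48.4, -17.3, 26.9], 0.4],
  [[0.29, 0.131, 0.177], [54.6, -18.6, 29.5], 0.4],
  [[0.307, 0.141, 0.192], [60.9, -19.8, 32.0], 0.4],
  [[0.324, 0.15, 0.206], [67.4, -20.9, 34.5], 0.4],
  [[0.339, 0.158, 0.22], [74.0, -21.9, 36.9], 0.4],
  [[0.353, 0.164, 0.233], [80.8, -22.8, 39.2], 0.4],
  [[0.366, 0.169, 0.245], [87.8, -23.7, 41.4], 0.4],
  [[0.378, 0.172, 0.256], [95.0, -24.5, 43.6], 0.4],
  [[0.378, 0.172, 0.256], [95.0, -24.5, 43.6], 0.4],
])

```text
clock: 9.92
tool_pos: [0.3211, 0.2222, 0.2023]
orientation: [67.2, 41.3, 88.3]
force: [-0.9, -0.8, -0.7]
opening: 0.0352
```

```bash
python3 - <<'E'
from leg import *
rec(); d=json.load(open("path180.json")); leg(d[1],24,.4,show=19)
E
```

```text
TCP [0.3211 0.2222 0.2023] q [  5.8  -6.  -29.4 -52.7 -69.3 -53.6] F [-0.9 -0.8 -0.7] open 0.0352 t 9.92
[[[0.015, 0.0, -0.002], [5.6, -1.5, 1.5], 0.4], [[0.027, -0.001, -0.001], [11.2, -3.1, 2.9], 0.4], [[0.037, -0.002, 0.001], [16.9, -4.7, 4.3], 0.4], [[0.047, -0.004, 0.004], [22.6, -6.3, 5.8], 0.4], [[0.056, -0.006, 0.007], [28.4, -8.0, 7.2], 0.4], [[0.064, -0.009, 0.011], [34.2, -9.7, 8.6], 0.4], [[0.071, -0.013, 0.015], [40.1, -11.4, 10.0], 0.4], [[0.077, -0.017, 0.02], [46.0, -13.2, 11.4], 0.4], [[0.083, -0.022, 0.025], [51.9, -15.0, 12.8], 0.4], [[0.088, -0.029, 0.031], [57.8, -16.8, 14.2], 0.4], [[0.093, -0.035, 0.036], [63.8, -18.6, 15.7], 0.4], [[0.096, -0.043, 0.041], [69.8, -20.5, 17.1], 0.4], [[0.099, -0.052, 0.046], [75.8, -22.5, 18.6], 0.4], [[0.102, -0.062, 0.051], [81.8, -24.4, 20.0], 0.4], [[0.103, -0.072, 0.055], [87.8, -26.4, 21.6], 0.4], [[0.105, -0.084, 0.058], [93.9, -28.4, 23.1], 0.4], [[0.106, -0.096, 0.061], [99.9, -30.5, 24.6], 0.4], [[0.106, -0.108, 0.063], [106.0, -32.6, 26.2], 0.4], [[0.106, -0.122, 0.064], [112.0, -34.8, 27.9], 0.4]]
clr [0.096, 0.105, 0.114, 0.114, 0.11, 0.107, 0.096, 0.087, 0.079, 0.072, 0.066, 0.06, 0.055, 0.051, 0.047, 0.044, 0.041, 0.037, 0.034]
max turn 6.6 max step 0.013 end [0.428 0.241 0.067]
```

>>> drive_tool([
  [[0.015, 0.0, -0.002], [5.6, -1.5, 1.5], 0.4],
  [[0.027, -0.001, -0.001], [11.2, -3.1, 2.9], 0.4],
  [[0.037, -0.002, 0.001], [16.9, -4.7, 4.3], 0.4],
  [[0.047, -0.004, 0.004], [22.6, -6.3, 5.8], 0.4],
  [[0.056, -0.006, 0.007], [28.4, -8.0, 7.2], 0.4],
  [[0.064, -0.009, 0.011], [34.2, -9.7, 8.6], 0.4],
  [[0.071, -0.013, 0.015], [40.1, -11.4, 10.0], 0.4],
  [[0.077, -0.017, 0.02], [46.0, -13.2, 11.4], 0.4],
  [[0.083, -0.022, 0.025], [51.9, -15.0, 12.8], 0.4],
  [[0.088, -0.029, 0.031], [57.8, -16.8, 14.2], 0.4],
  [[0.093, -0.035, 0.036], [63.8, -18.6, 15.7], 0.4],
  [[0.096, -0.043, 0.041], [69.8, -20.5, 17.1], 0.4],
  [[0.099, -0.052, 0.046], [75.8, -22.5, 18.6], 0.4],
  [[0.102, -0.062, 0.051], [81.8, -24.4, 20.0], 0.4],
  [[0.103, -0.072, 0.055], [87.8, -26.4, 21.6], 0.4],
  [[0.105, -0.084, 0.058], [93.9, -28.4, 23.1], 0.4],
  [[0.105, -0.084, 0.058], [93.9, -28.4, 23.1], 0.4],
])

```text
clock: 11.33
tool_pos: [0.4075, 0.2617, 0.0906]
orientation: [143.2, 27.7, 52.2]
force: [-0.8, -0.9, -1.0]
opening: 0.0347
```

```bash
cat >> tr.py <<'E'
def pose(m,off,f,ph,z,th=53,fl=180,q0=None):
    p=np.radians(ph);h=np.array([np.cos(p),np.sin(p)]);n=np.array([-h[1],h[0]])
    t=np.array([*(np.array(m)+n*off+h*f),z]); q,c=K.ik(t,th,ph,fl,cur()[2]["joint_pos"] if q0 is None else q0); print("ik",t.round(4),"%.0e"%c,q.round(1)); return q
E
python3 - <<'E'
from leg import *
rec(); qa=pose((.502,.09),.11,.0,30,.05); leg(qa,10,.4)
qb=pose((.502,.09),.11,.0,30,.0155,q0=qa); print(clr(qb))
E
```

```text
TCP [0.4075 0.2617 0.0906] q [-15.   14.7 -49.3 -97.3 -55.4 -82.6] F [-0.8 -0.9 -1. ] open 0.0347 t 11.33
ik [0.447  0.1853 0.05  ] 7e-23 [ -16.5    9.2  -52.8 -109.3  -37.9 -123.7]
[[[0.004, 0.001, 0.007], [4.7, -1.9, 1.0], 0.4], [[0.004, 0.006, 0.016], [9.5, -3.7, 2.2], 0.4], [[0.004, 0.01, 0.025], [14.2, -5.4, 3.4], 0.4], [[0.003, 0.014, 0.034], [19.1, -7.1, 4.8], 0.4], [[0.001, 0.018, 0.044], [23.9, -8.7, 6.3], 0.4], [[-0.001, 0.021, 0.053], [28.7, -10.1, 7.9], 0.4], [[-0.003, 0.024, 0.062], [33.6, -11.5, 9.6], 0.4], [[-0.006, 0.027, 0.071], [38.5, -12.8, 11.4], 0.4], [[-0.009, 0.029, 0.08], [43.4, -14.0, 13.3], 0.4], [[-0.013, 0.031, 0.089], [48.3, -15.1, 15.3], 0.4]]
clr [0.041, 0.041, 0.034, 0.031, 0.028, 0.024, 0.018, 0.01, 0.004, 0.007]
max turn 5.4 max step 0.01 end [0.447 0.185 0.05 ]
ik [0.447  0.1853 0.0155] 6e-06 [ -27.2   24.9  -58.3 -117.8  -49.4  -97.7]
0.007921301792891165
```

```bash
python3 - <<'E'
from leg import *
for f in(-.006,-.01):
    qa=pose((.502,.09),.105,f,30,.02); leg(qa,14,.4)
E
```

```text
ik [0.4443 0.1779 0.02  ] 1e-24 [ -27.5   22.7  -57.6 -115.5  -48.3 -100.9]
[[[0.004, -0.001, 0.005], [3.4, -1.2, 1.0], 0.4], [[0.005, 0.002, 0.013], [6.8, -2.3, 2.0], 0.4], [[0.005, 0.004, 0.021], [10.3, -3.5, 3.0], 0.4], [[0.005, 0.006, 0.029], [13.7, -4.6, 4.0], 0.4], [[0.005, 0.008, 0.037], [17.2, -5.7, 5.0], 0.4], [[0.005, 0.01, 0.045], [20.6, -6.8, 6.1], 0.4], [[0.004, 0.012, 0.054], [24.1, -7.9, 7.2], 0.4], [[0.004, 0.013, 0.062], [27.5, -9.0, 8.3], 0.4], [[0.003, 0.014, 0.071], [31.0, -10.0, 9.4], 0.4], [[0.001, 0.015, 0.08], [34.4, -11.1, 10.6], 0.4], [[-0.0, 0.015, 0.088], [37.9, -12.1, 11.7], 0.4], [[-0.002, 0.015, 0.097], [41.4, -13.1, 12.9], 0.4], [[-0.004, 0.015, 0.106], [44.8, -14.1, 14.1], 0.4], [[-0.006, 0.015, 0.114], [48.3, -15.1, 15.3], 0.4]]
clr [0.039, 0.038, 0.037, 0.036, 0.034, 0.03, 0.028, 0.027, 0.022, 0.016, 0.013, 0.01, 0.01, 0.012]
max turn 3.8 max step 0.009 end [0.444 0.178 0.02 ]
ik [0.4408 0.1759 0.02  ] 2e-17 [ -28.4   22.9  -58.  -115.1  -48.7 -100.3]
[[[0.004, -0.001, 0.005], [3.4, -1.2, 1.0], 0.4], [[0.004, 0.001, 0.013], [6.8, -2.3, 2.0], 0.4], [[0.004, 0.004, 0.021], [10.3, -3.5, 3.0], 0.4], [[0.004, 0.006, 0.029], [13.7, -4.6, 4.0], 0.4], [[0.004, 0.007, 0.038], [17.2, -5.7, 5.0], 0.4], [[0.003, 0.009, 0.046], [20.6, -6.8, 6.1], 0.4], [[0.003, 0.01, 0.055], [24.1, -7.9, 7.2], 0.4], [[0.001, 0.011, 0.063], [27.5, -9.0, 8.3], 0.4], [[0.0, 0.012, 0.072], [31.0, -10.0, 9.4], 0.4], [[-0.001, 0.013, 0.08], [34.4, -11.1, 10.6], 0.4], [[-0.003, 0.013, 0.089], [37.9, -12.1, 11.7], 0.4], [[-0.005, 0.013, 0.098], [41.4, -13.1, 12.9], 0.4], [[-0.007, 0.013, 0.106], [44.8, -14.1, 14.1], 0.4], [[-0.009, 0.013, 0.115], [48.3, -15.1, 15.3], 0.4]]
clr [0.039, 0.038, 0.037, 0.036, 0.034, 0.031, 0.029, 0.028, 0.023, 0.017, 0.014, 0.013, 0.013, 0.012]
max turn 3.8 max step 0.009 end [0.441 0.176 0.02 ]
```

>>> drive_tool([
  [[0.005, 0.002, 0.013], [6.8, -2.3, 2.0], 0.4],
  [[0.005, 0.006, 0.029], [13.7, -4.6, 4.0], 0.4],
  [[0.005, 0.01, 0.045], [20.6, -6.8, 6.1], 0.4],
  [[0.004, 0.013, 0.062], [27.5, -9.0, 8.3], 0.4],
  [[0.001, 0.015, 0.08], [34.4, -11.1, 10.6], 0.4],
  [[-0.002, 0.015, 0.097], [41.4, -13.1, 12.9], 0.4],
  [[-0.006, 0.015, 0.114], [48.3, -15.1, 15.3], 0.4],
  [[-0.006, 0.015, 0.114], [48.3, -15.1, 15.3], 0.4],
  [[-0.006, 0.015, 0.114], [48.3, -15.1, 15.3], 0.4],
])

```text
clock: 12.08
tool_pos: [0.4444, 0.1778, 0.0212]
orientation: [179.9, 37.0, 30.1]
force: [-0.7, -0.6, -0.0]
opening: 0.0348
```

```bash
python3 - <<'E'
from leg import *
rec()
a=ctrl.snapshot("top");b=ctrl.snapshot("scene")
cv2.imwrite("pics/t1.png",np.hstack([cv2.resize(a[130:430,150:550],(400,300)),cv2.resize(b[60:360,180:580],(400,300))]))
r=ctrl.landmark_of("top","mill");print([(at_z("top",x["pixel"],0).round(4),x["confidence"]) for x in r[:2]])
T,R,o=cur();print(o["orientation"])
to((.502-.5*.0725+.866*.002,.09+.866*.0725+.001,.0155),53,30)
E
```

```text
TCP [0.4444 0.1778 0.0212] q [ -27.2   23.3  -58.2 -116.8  -48.8  -99.4] F [-0.7 -0.6 -0. ] open 0.0348 t 12.08
[(array([0.5087, 0.0937, 0.    ]), 0.71)]
[179.68384613  36.89767817  30.13323693]
to (0.467482, 0.153785, 0.0155) shift [0.0095 0.0325 0.0007] rot [-179.6   -0.2   -0.2]
to (0.467482, 0.153785, 0.0155) shift [0.0095 0.0325 0.0007] rot [ 0.4 -0.1  0.1]
```

View pics/t1.png

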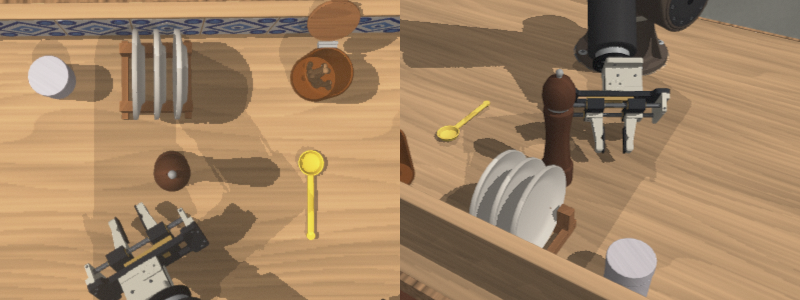

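>>> drive_tool([
  [[0.005, 0.01, 0], [0, 0, 0], 0.4],
  [[0.0095, 0.018, 0.001], [0, 0, 0], 0.4],
  [[0.0095, 0.026, 0.001], [0, 0, 0], 0.4],
  [[0.0095, 0.03, 0.001], [0, 0, 0], 0.4],
  [[0.0095, 0.033, 0.001], [0, 0, 0], 0.4],
  [[0.0095, 0.036, 0.001], [0, 0, 0], 0.4],
  [[0.0095, 0.039, 0.001], [0, 0, 0], 0.4],
  [[0.0095, 0.042, 0.001], [0, 0, 0], 0.4],
  [[0.0095, 0.045, 0.001], [0, 0, 0], 0.4],
  [[0.0095, 0.049, 0.001], [0, 0, 0], 0.4],
  [[0.0095, 0.053, 0.001], [0, 0, 0], 0.4],
  [[0.0095, 0.057, 0.001], [0, 0, 0], 0.4],
  [[0.0095, 0.061, 0.001], [0, 0, 0], 0.4],
  [[0.0095, 0.065, 0.001], [0, 0, 0], 0.4],
  [[0.0095, 0.068, 0.001], [0, 0, 0], 0.4],
  [[0.0095, 0.07, 0.001], [0, 0, 0], 0.4],
])

```text
clock: 13.57
tool_pos: [0.4864, 0.1211, 0.0155]
orientation: [179.7, 36.9, 30.1]
force: [-1.1, 0.1, 0.7]
opening: 0.0347
```

```bash
cat > see.py <<'E'
from leg import *
def see(name):
    rec(); print(ctrl.get_obs()["orientation"].round(1))
    a=ctrl.snapshot("top")
    r=ctrl.landmark_of("top","mill");print([(at_z("top",x["pixel"],0).round(4),round(x["confidence"],2)) for x in r[:2]])
    c=ctrl.cut_out("top","mill")
    g=cv2.cvtColor(a,cv2.COLOR_BGR2HSV)
    if c:
        m=c[0]["pixels"]; y,x=np.nonzero(m)
        # knob: bright low-saturation blob inside mask
        k=m&(g[...,1]<60)&(g[...,2]>110); yy,xx=np.nonzero(k)
        print("mask",x.min(),x.max(),y.min(),y.max(),"knob n",k.sum(), at_z("top",(xx.mean(),yy.mean()),.222).round(4) if k.any() else None)
    b=ctrl.snapshot("scene")
    cv2.imwrite(f"pics/{name}.png",np.hstack([cv2.resize(a[130:430,150:550],(400,300)),cv2.resize(b[60:360,180:580] if 1 else b,(400,300))]))
E
python3 -c "from see import *; see('t2')"
```

```text
TCP [0.4864 0.1211 0.0155] q [ -27.4   21.3  -49.2 -106.8  -44.8 -113.3] F [-1.1  0.1  0.7] open 0.0347 t 13.57
[179.7  36.9  30.1]
[(array([0.5161, 0.0861, 0.    ]), 0.92)]
mask 309 345 275 314 knob n 53 [0.5113 0.0822 0.222 ]
```

View pics/t2.png

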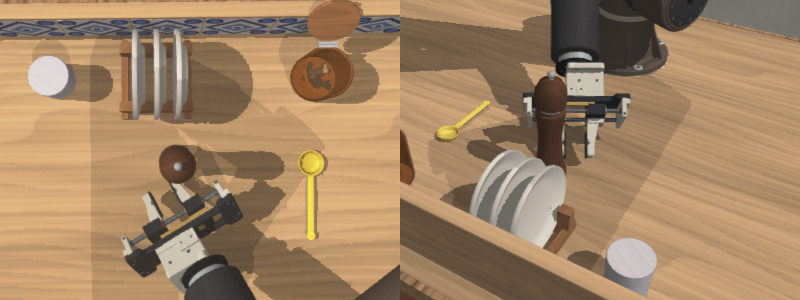

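The fingertip is slimmer than I assumed and tapers, so the mill drifts forward along it. I'll back off, open wide and straddle the foot loosely. One flat pad can then push it sideways, with the grasp point kept more than 15 mm from the mill's axis.

```bash
python3 - <<'E'
from leg import *
m=(.511,.082)
for th,ph in((50,15),(50,20),(53,20),(53,25)):
    print(th,ph)
    for off,f in((.06,-.0),(.05,-.05),(0,-.05),(0,0),(-.014,0)): pose(m,off,f,ph,.0155,th)
    m2=np.array(m)+.12*np.array([np.sin(np.radians(ph)),-np.cos(np.radians(ph))]); pose(m2,-.014,0,ph,.0155,th)
E
```

```text
50 15
ik [0.4955 0.14   0.0155] 7e-05 [ -24.2   19.2  -58.3 -131.4  -40.4 -102.7]
ik [0.4498 0.1174 0.0155] 7e-04 [ -27.9   13.8  -58.3 -119.9  -37.1 -112. ]
ik [0.4627 0.0691 0.0155] 3e-25 [ -36.5   17.   -56.7 -114.9  -41.3 -109.4]
ik [0.511  0.082  0.0155] 2e-20 [ -28.2   17.3  -52.2 -119.6  -37.1 -113.4]
ik [0.5146 0.0685 0.0155] 1e-21 [ -28.7   16.9  -50.6 -116.7  -36.3 -116.5]
ik [ 0.5457 -0.0474  0.0155] 2e-29 [ -33.6   17.5  -39.3  -97.1  -35.4 -135.2]
50 20
ik [0.4905 0.1384 0.0155] 3e-20 [ -23.8   17.9  -54.7 -122.4  -38.9 -109.2]
ik [0.4469 0.1119 0.0155] 5e-18 [ -32.8   17.5  -58.1 -115.3  -42.5 -107.1]
ik [0.464  0.0649 0.0155] 2e-30 [ -33.    15.2  -51.9 -105.9  -39.5 -119.2]
ik [0.511  0.082  0.0155] 3e-19 [ -25.7   16.3  -47.9 -110.3  -35.8 -122.1]
ik [0.5158 0.0688 0.0155] 2e-30 [ -26.2   16.3  -46.6 -107.9  -35.5 -124.5]
ik [ 0.5568 -0.0439  0.0155] 3e-28 [ -31.5   18.5  -36.   -91.4  -36.9 -139.3]
53 20
ik [0.4905 0.1384 0.0155] 6e-05 [ -30.1   24.7  -58.3 -124.8  -48.3  -97.5]
ik [0.4469 0.1119 0.0155] 7e-04 [ -35.8   20.7  -58.3 -113.8  -46.2 -104. ]
ik [0.464  0.0649 0.0155] 6e-28 [ -41.3   22.4  -55.2 -109.4  -47.9 -104.6]
ik [0.511  0.082  0.0155] 4e-22 [ -32.5   21.7  -51.4 -114.6  -44.2 -109.3]
ik [0.5158 0.0688 0.0155] 2e-18 [ -32.8   21.2  -49.7 -112.2  -43.4 -112.2]
ik [ 0.5568 -0.0439  0.0155] 1e-24 [ -36.5   21.4  -37.5  -95.7  -42.  -130.1]
53 25
ik [0.4856 0.1364 0.0155] 1e-22 [ -29.    22.8  -54.3 -116.5  -46.3 -104.5]
ik [0.4446 0.1062 0.0155] 5e-19 [ -38.6   23.4  -56.8 -109.1  -49.2 -101.6]
ik [0.4657 0.0609 0.0155] 3e-23 [ -37.8   20.3  -50.4 -101.6  -46.5 -113.9]
ik [0.511  0.082  0.0155] 2e-27 [ -30.1   20.5  -47.2 -106.6  -43.1 -117. ]
ik [0.5169 0.0693 0.0155] 3e-20 [ -30.5   20.4  -45.7 -104.6  -42.8 -119.4]
ik [ 0.5676 -0.0394  0.0155] 3e-20 [ -34.2   22.3  -34.   -90.5  -43.3 -134.1]
```

```bash
python3 - <<'E'
from leg import *
m=np.array((.511,.082)); p=np.radians(25);h=np.array([np.cos(p),np.sin(p)]);n=np.array([-h[1],h[0]])
for off,f in((.056,0),(.05,-.055),(0,-.055),(0,0)):
    to((*(m+n*off+h*f).round(4),.0155),53,25)
E
```

```text
to (np.float64(0.4873), np.float64(0.1328), 0.0155) shift [ 0.0053 -0.0096 -0.0041] rot [-176.5   -6.3   -0.2]
to (np.float64(0.4873), np.float64(0.1328), 0.0155) shift [ 0.0053 -0.0096 -0.0041] rot [ 3.4 -0.1  4.1]
to (np.float64(0.44), np.float64(0.1041), 0.0155) shift [-0.039  -0.0087  0.0292] rot [-176.5   -6.3   -0.2]
to (np.float64(0.44), np.float64(0.1041), 0.0155) shift [-0.039  -0.0087  0.0292] rot [ 3.4 -0.1  4.1]
to (np.float64(0.4612), np.float64(0.0588), 0.0155) shift [-0.0425  0.0411  0.0321] rot [-176.5   -6.3   -0.2]
to (np.float64(0.4612), np.float64(0.0588), 0.0155) shift [-0.0425  0.0411  0.0321] rot [ 3.4 -0.1  4.1]
to (np.float64(0.511), np.float64(0.082), 0.0155) shift [ 0.0013  0.0462 -0.0007] rot [-176.5   -6.3   -0.2]
to (np.float64(0.511), np.float64(0.082), 0.0155) shift [ 0.0013  0.0462 -0.0007] rot [ 3.4 -0.1  4.1]
```

>>> drive_tool([
  [[0, -0.005, 0], [0, 0, 0], 0.4],
  [[0, -0.01, 0], [0, 0, 0], 0.4],
  [[-0.01, -0.01, 0.007], [0, 0, 0], 0.4],
  [[-0.02, -0.01, 0.015], [3.4, -0.1, 4.1], 0.4],
  [[-0.03, -0.009, 0.022], [3.4, -0.1, 4.1], 0.4],
  [[-0.039, -0.009, 0.029], [3.4, -0.1, 4.1], 0.4],
  [[-0.039, -0.009, 0.029], [3.4, -0.1, 4.1], 1.0],
  [[-0.041, 0.016, 0.031], [3.4, -0.1, 4.1], 1.0],
  [[-0.0425, 0.041, 0.032], [3.4, -0.1, 4.1], 1.0],
  [[-0.0425, 0.041, 0.032], [3.4, -0.1, 4.1], 1.0],
  [[-0.0425, 0.041, 0.032], [3.4, -0.1, 4.1], 1.0],
  [[-0.0425, 0.041, 0.032], [3.4, -0.1, 4.1], 1.0],
])

```text
clock: 14.77
tool_pos: [0.4611, 0.0597, 0.0158]
orientation: [180.0, 37.0, 25.0]
force: [0.2, 0.3, -0.1]
opening: 0.0691
```

```bash
python3 - <<'E'
from see import *
see('t3')
E
```

```text
TCP [0.4611 0.0597 0.0158] q [ -38.5   21.   -51.3 -102.4  -47.1 -111.7] F [ 0.2  0.3 -0.1] open 0.0691 t 14.77
[180.  37.  25.]
[(array([0.517 , 0.0873, 0.    ]), 0.88)]
mask 309 345 275 313 knob n 50 [0.5129 0.0821 0.222 ]
```

View pics/t3.png

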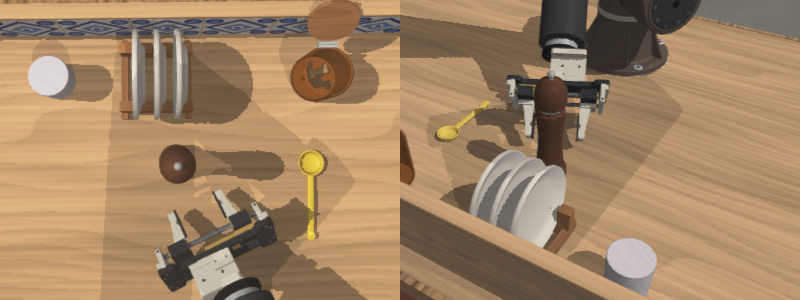

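>>> drive_tool([
  [[0, 0, 0], [0, 0, 0], 1.0],
  [[0, 0, 0], [0, 0, 0], 1.0],
  [[0, 0, 0], [0, 0, 0], 1.0],
  [[0.011, 0, -0.008], [0, 0, 0], 1.0],
  [[0.022, 0, -0.0165], [0, 0, 0], 1.0],
  [[0.033, 0, -0.025], [0, 0, 0], 1.0],
  [[0.044, 0, -0.033], [0, 0, 0], 1.0],
  [[0.044, 0.004, -0.033], [0, 0, 0], 1.0],
  [[0.044, 0.008, -0.033], [0, 0, 0], 1.0],
  [[0.044, 0.011, -0.033], [0, 0, 0], 1.0],
  [[0.044, 0.014, -0.033], [0, 0, 0], 1.0],
  [[0.044, 0.017, -0.033], [0, 0, 0], 1.0],
  [[0.044, 0.02, -0.033], [0, 0, 0], 1.0],
  [[0.044, 0.024, -0.033], [0, 0, 0], 1.0],
  [[0.044, 0.028, -0.033], [0, 0, 0], 1.0],
  [[0.044, 0.032, -0.033], [0, 0, 0], 1.0],
  [[0.044, 0.036, -0.033], [0, 0, 0], 1.0],
  [[0.044, 0.04, -0.033], [0, 0, 0], 1.0],
  [[0.044, 0.042, -0.033], [0, 0, 0], 1.0],
  [[0.044, 0.044, -0.033], [0, 0, 0], 1.0],
])

```text
clock: 16.63
tool_pos: [0.5291, 0.0429, 0.0151]
orientation: [-179.9, 37.0, 25.0]
force: [-1.7, 0.4, 0.4]
opening: 0.0881
```

```bash
python3 - <<'E'
from see import *
see('t4')
E
```

```text
TCP [0.5291 0.0429 0.0151] q [ -31.1   21.   -43.1 -101.7  -42.6 -122.5] F [-1.7  0.4  0.4] open 0.0881 t 16.63
[-179.9   37.    25. ]
[(array([0.5278, 0.0767, 0.    ]), 0.64)]
mask 313 351 269 307 knob n 49 [0.5216 0.0746 0.222 ]
```

```bash
python3 - <<'E'
from h import *
a=ctrl.snapshot("top"); b=ctrl.snapshot("scene")
def mark(im,cam,X,col):
    u,v=proj(cam,X); cv2.circle(im,(int(round(u*4)),int(round(v*4))),12,col,3,shift=2)
T,R,o=cur()
A=[]
for im,cam,c in((a,"top",(250,230)),(b,"scene",(290,140))):
    im=np.ascontiguousarray(im)
    im=cv2.resize(im[c[1]:c[1]+130,c[0]:c[0]+130],None,fx=3,fy=3,interpolation=cv2.INTER_CUBIC)
    def pt(X,col,r=3):
        u,v=proj(cam,X); cv2.circle(im,(int((u-c[0]+.5)*3),int((v-c[1]+.5)*3)),r,col,1)
    pt(T,(0,255,0)); pt(T+R.apply([0,.044,0]),(255,0,0)); pt(T+R.apply([0,-.044,0]),(0,0,255))
    for t in np.linspace(0,6.28,40): pt((.522+.03*np.cos(t),.0755+.03*np.sin(t),0),(0,255,255),1)
    A.append(im)
cv2.imwrite("pics/t5.png",np.hstack(A))
print([(at_z("scene",x["pixel"],0),x["confidence"]) for x in ctrl.landmark_of("scene","mill")])
E
```

```text
[]
```

View pics/t5.png

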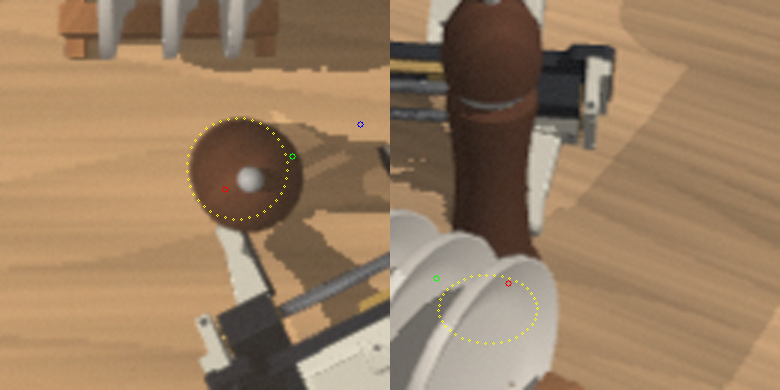

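```bash
python3 - <<'E'
from h import *
b=ctrl.snapshot("scene");a=ctrl.snapshot("top")
def knob(im,x0,y0,w):
    g=cv2.cvtColor(im,cv2.COLOR_BGR2HSV)[y0:y0+w,x0:x0+w]; k=(g[...,1]<70)&(g[...,2]>100); y,x=np.nonzero(k); print(k.sum()); return x.mean()+x0,y.mean()+y0
ka=knob(a,325,282,16); 
cv2.imwrite("pics/k.png",b); print(ka)
g=cv2.cvtColor(b[115:150,305:345],cv2.COLOR_BGR2HSV); print((g[...,1]//10)[10:32:1,8:32].tolist() if 0 else "")
o1,d1=ray("top",ka)
c=(285,115)
im=cv2.resize(b[c[1]:c[1]+135,c[0]:c[0]+90],None,fx=4,fy=4,interpolation=cv2.INTER_CUBIC)
def ring(x,y,z,r,col):
    p=[proj("scene",(x+r*np.cos(t),y+r*np.sin(t),z)) for t in np.linspace(0,6.28,50)]
    cv2.polylines(im,[np.int32([((u-c[0]+.5)*4,(v-c[1]+.5)*4) for u,v in p])],True,col,1)
for z,col in((.222,(0,255,255)),(.20,(0,255,0)),(.18,(255,0,0))):
    P=at_z("top",ka,z); print(z,P.round(4)); ring(P[0],P[1],z,.006,col)
P=at_z("top",ka,.222)
ring(P[0],P[1],.19,.027,(0,255,255)); ring(P[0],P[1],.105,.0205,(0,255,255)); ring(P[0],P[1],.036,.03,(0,255,255)); ring(P[0],P[1],0,.03,(0,255,255))
cv2.imwrite("pics/t6.png",im)
E
```

```text
55
(np.float64(332.56363636363636), np.float64(289.41818181818184))

0.222 [0.5217 0.0745 0.222 ]
0.2 [0.521  0.0739 0.2   ]
0.18 [0.5205 0.0733 0.18  ]
```

View pics/t6.png

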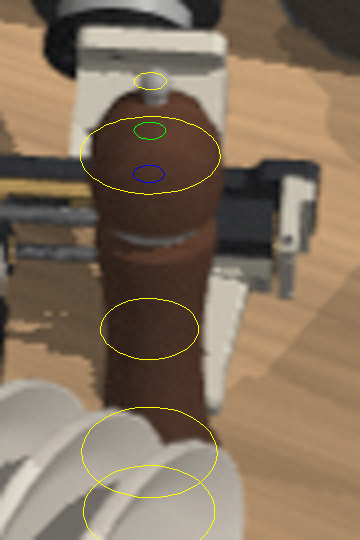

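```bash
python3 - <<'E'
from h import *
T,R,o=cur()
for z in(.005,.015,.03,.04): print(z,at_z("scene",(285+213/4,115+410/4),z).round(4))
for x in(0,-.019,-.03): print(x,(T+R.apply([x,-.044,0])).round(4),(T+R.apply([x,-.055,0])).round(4))
print(R.as_matrix().round(3),T)
E
```

```text
0.005 [0.4518 0.0697 0.005 ]
0.015 [0.462  0.0751 0.015 ]
0.03 [0.4774 0.0833 0.03  ]
0.04 [0.4877 0.0887 0.04  ]
0 [0.5105 0.0829 0.0152] [0.5058 0.0929 0.0152]
-0.019 [0.4967 0.0765 0.0267] [0.4921 0.0865 0.0267]
-0.03 [0.4888 0.0728 0.0333] [0.4841 0.0828 0.0333]
[[ 0.724  0.422 -0.546]
 [ 0.338 -0.906 -0.253]
 [-0.602 -0.001 -0.799]] [0.52905325 0.04306648 0.01518468]
```

```bash
python3 - <<'E'
from h import *
im=cv2.imread("pics/t3.png")[:,:400]
for nm,px in(("left",(322,342)),("right",(365,322))):
    print(nm,[at_z("top",px,z).round(4) for z in(.015,.03)])
print("expect",proj("top",(.4465,.091,.0158)),proj("top",(.4757,.0284,.0158)))
c=cv2.resize(im[170:270,140:300],None,fx=4,fy=4,interpolation=cv2.INTER_CUBIC)
for X,col in(((.4465,.091,.0158),(0,0,255)),((.4757,.0284,.0158),(255,0,0)),((.4611,.0597,.0158),(0,255,0))):
    u,v=proj("top",X); cv2.circle(c,(int((u-150-140+.5)*4),int((v-130-170+.5)*4)),4,col,1)
cv2.imwrite("pics/t7.png",c)
E
```

```text
left [array([0.4244, 0.0884, 0.015 ]), array([0.4263, 0.0885, 0.03  ])]
right [array([0.4584, 0.0126, 0.015 ]), array([0.4597, 0.0139, 0.03  ])]
expect (np.float64(320.3839626540653), np.float64(329.3005177546099)) (np.float64(355.8826438281757), np.float64(312.1590956721156))
```

View pics/t7.png

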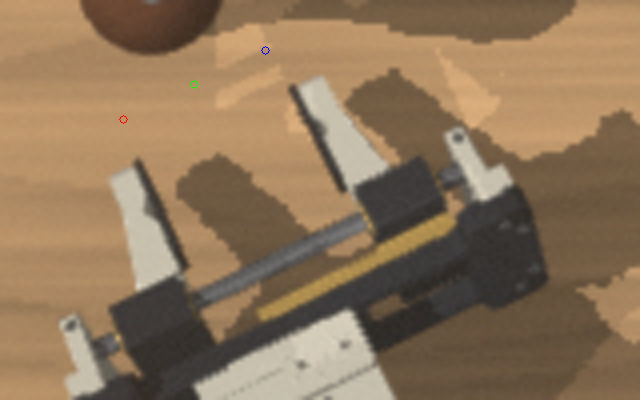

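```bash
python3 - <<'E'
from h import *
print(ctrl.grip_point_offset)
T=np.array([.4611,.0597,.0158]); R=Ro.from_euler("xyz",[180,37,25],degrees=True)
for cam,f in(("top",lambda u,v:((u-290+.5)*4,(v-300+.5)*4)),("scene",lambda u,v:(u-180+400,v-60))):
  for x in(0,-.019,-.066,-.1,-.15):
    print(cam,x,[tuple(int(k) for k in f(*proj(cam,T+R.apply([x,y,0])))) for y in(-.0965,-.0345,0,.0345,.0965)])
E
```

```text
0.0188
top 0 [(-4, 180), (123, 119), (194, 84), (265, 50), (392, -10)]
top -0.019 [(9, 216), (138, 153), (210, 119), (282, 84), (411, 22)]
top -0.066 [(44, 309), (178, 244), (252, 208), (327, 172), (460, 107)]
top -0.1 [(71, 380), (208, 313), (285, 276), (361, 239), (497, 173)]
top -0.15 [(113, 492), (256, 422), (336, 383), (415, 345), (557, 275)]
scene 0 [(602, 157), (569, 155), (551, 154), (533, 153), (501, 150)]
scene -0.019 [(603, 147), (570, 145), (552, 144), (534, 143), (501, 141)]
scene -0.066 [(604, 123), (571, 121), (553, 120), (536, 119), (504, 117)]
scene -0.1 [(605, 106), (573, 104), (555, 103), (537, 102), (505, 100)]
scene -0.15 [(607, 81), (574, 80), (557, 79), (539, 78), (508, 76)]
```

The overlay and the shadows put the visible fingertips about 20 mm behind the reported TCP, and so higher than I assumed. I'll back off and check by lowering gently until the fingertips meet the shelf.

>>> drive_tool([
  [[-0.008, 0, 0.006], [0, 0, 0], 1.0],
  [[-0.016, 0, 0.012], [0, 0, 0], 1.0],
  [[-0.024, 0, 0.018], [0, 0, 0], 1.0],
  [[-0.024, 0, 0.018], [0, 0, 0], 1.0],
  [[-0.022, 0, 0.021], [0, 0, 0], 1.0],
  [[-0.02, 0, 0.023], [0, 0, 0], 1.0],
  [[-0.019, 0, 0.025], [0, 0, 0], 1.0],
  [[-0.019, 0, 0.025], [0, 0, 0], 1.0],
])

```text
clock: 17.75
tool_pos: [0.5014, 0.0301, 0.006]
orientation: [-179.8, 37.0, 25.0]
force: [-0.6, 0.3, -0.2]
opening: 0.0873
```

```bash
python3 - <<'E'
from see import *
see('t8')
T,R,o=cur(); print(R.inv().apply([0,0,-.01]))
E
```

```text
TCP [0.5014 0.0301 0.006 ] q [ -36.5   22.9  -45.5 -100.6  -45.6 -117.1] F [-0.6  0.3 -0.2] open 0.0873 t 17.75
[-179.8   37.    25. ]
[(array([0.5171, 0.0753, 0.    ]), 0.86), (array([ 0.7441, -0.0227,  0.    ]), 0.72)]
mask 313 351 269 307 knob n 51 [0.5217 0.0746 0.222 ]
[6.01961794e-03 1.26377842e-05 7.98523889e-03]
```

>>> drive_tool([
  [[0.002, 0, 0.0025], [0, 0, 0], 1.0],
  [[0.003, 0, 0.004], [0, 0, 0], 1.0],
  [[0.0035, 0, 0.005], [0, 0, 0], 1.0],
  [[0.0035, 0, 0.005], [0, 0, 0], 1.0],
])

```text
clock: 18.28
tool_pos: [0.5013, 0.0303, 0.0001]
orientation: [-179.8, 37.0, 25.1]
force: [-0.2, -0.4, 0.2]
opening: 0.0875
```

>>> drive_tool([
  [[0.001, 0, 0.0015], [0, 0, 0], 1.0],
  [[0.002, 0, 0.003], [0, 0, 0], 1.0],
  [[0.002, 0, 0.003], [0, 0, 0], 1.0],
])

```text
clock: 18.53
tool_pos: [0.5009, 0.0303, -0.0039]
orientation: [-179.8, 37.1, 25.1]
force: [0.6, -0.3, -0.5]
opening: 0.0879
```

>>> drive_tool([
  [[0.001, 0, 0.0015], [0, 0, 0], 1.0],
  [[0.002, 0, 0.0025], [0, 0, 0], 1.0],
  [[0.002, 0, 0.0025], [0, 0, 0], 1.0],
])

```text
clock: 18.78
tool_pos: [0.5009, 0.0303, -0.0075]
orientation: [-179.8, 37.1, 25.1]
force: [-0.5, 0.0, 0.6]
opening: 0.0874
```

>>> drive_tool([
  [[0.001, 0, 0.0012], [0, 0, 0], 1.0],
  [[0.001, 0, 0.0012], [0, 0, 0], 1.0],
])

```text
clock: 18.95
tool_pos: [0.5009, 0.0304, -0.0094]
orientation: [-179.7, 37.1, 25.1]
force: [-0.3, 0.7, -0.0]
opening: 0.0878
```

>>> drive_tool([
  [[-0.0054, -0.01, -0.0072], [0, 0, 0], 1.0],
  [[-0.0054, -0.02, -0.0072], [0, 0, 0], 1.0],
  [[-0.0054, -0.031, -0.0072], [0, 0, 0], 1.0],
  [[-0.0054, -0.031, -0.0072], [0, 0, 0], 1.0],
  [[0.0045, -0.031, -0.0147], [0, 0, 0], 1.0],
  [[0.0145, -0.031, -0.0223], [0, 0, 0], 1.0],
  [[0.0255, -0.031, -0.0306], [0, 0, 0], 1.0],
  [[0.0373, -0.031, -0.0394], [0, 0, 0], 1.0],
  [[0.0373, -0.031, -0.0394], [0, 0, 0], 1.0],
  [[0.0373, -0.027, -0.0394], [0, 0, 0], 1.0],
  [[0.0373, -0.023, -0.0394], [0, 0, 0], 1.0],
  [[0.0373, -0.019, -0.0394], [0, 0, 0], 1.0],
  [[0.0373, -0.016, -0.0394], [0, 0, 0], 1.0],
  [[0.0373, -0.013, -0.0394], [0, 0, 0], 1.0],
  [[0.0373, -0.01, -0.0394], [0, 0, 0], 1.0],
  [[0.0373, -0.007, -0.0394], [0, 0, 0], 1.0],
  [[0.0373, -0.003, -0.0394], [0, 0, 0], 1.0],
  [[0.0373, 0.0, -0.0394], [0, 0, 0], 1.0],
  [[0.0373, 0.001, -0.0394], [0, 0, 0], 1.0],
  [[0.0373, 0.001, -0.0394], [0, 0, 0], 1.0],
])

```text
clock: 20.62
tool_pos: [0.5502, 0.0516, -0.0004]
orientation: [-179.8, 37.1, 25.1]
force: [0.1, 0.1, 0.5]
opening: 0.0874
```

```bash
cat >> see.py <<'E'
def rel(m,ph):
    T,R,o=cur(); p=np.radians(ph);h=np.array([np.cos(p),np.sin(p)]);n=np.array([-h[1],h[0]])
    Tp=T-R.apply([.02,0,0]); d=np.array(m)-Tp[:2]; print("mill rel tip: fwd",(d@h).round(4),"left",(d@n).round(4),"tip z",Tp[2].round(4))
E
python3 - <<'E'
from see import *
see('t9')
a=ctrl.snapshot("top");g=cv2.cvtColor(a,cv2.COLOR_BGR2HSV);m=ctrl.cut_out("top","mill")[0]["pixels"]
yy,xx=np.nonzero(m&(g[...,1]<60)&(g[...,2]>110)); rel(at_z("top",(xx.mean(),yy.mean()),.222)[:2],25)
E
```

```text
TCP [ 5.502e-01  5.160e-02 -4.000e-04] q [ -30.    24.7  -42.2 -105.7  -42.8 -118.5] F [0.1 0.1 0.5] open 0.0874 t 20.62
[-179.8   37.1   25.1]
[(array([0.5393, 0.0609, 0.    ]), 0.82)]
mask 323 362 263 300 knob n 53 [0.5304 0.058  0.222 ]
mill rel tip: fwd 0.0008 left 0.0138 tip z 0.0117
```

>>> drive_tool([
  [[0, 0.003, 0], [0, 0, 0], 1.0],
  [[0, 0.007, 0], [0, 0, 0], 1.0],
  [[0, 0.012, 0], [0, 0, 0], 1.0],
  [[0, 0.017, 0], [0, 0, 0], 1.0],
  [[0, 0.023, 0], [0, 0, 0], 1.0],
  [[0, 0.029, 0], [0, 0, 0], 1.0],
  [[0, 0.035, 0], [0, 0, 0], 1.0],
  [[0, 0.041, 0], [0, 0, 0], 1.0],
  [[0, 0.047, 0], [0, 0, 0], 1.0],
  [[0, 0.053, 0], [0, 0, 0], 1.0],
  [[0, 0.059, 0], [0, 0, 0], 1.0],
  [[0, 0.065, 0], [0, 0, 0], 1.0],
  [[0, 0.071, 0], [0, 0, 0], 1.0],
  [[0, 0.077, 0], [0, 0, 0], 1.0],
  [[0, 0.083, 0], [0, 0, 0], 1.0],
  [[0, 0.089, 0], [0, 0, 0], 1.0],
  [[0, 0.094, 0], [0, 0, 0], 1.0],
  [[0, 0.098, 0], [0, 0, 0], 1.0],
  [[0, 0.101, 0], [0, 0, 0], 1.0],
  [[0, 0.102, 0], [0, 0, 0], 1.0],
])

```text
clock: 22.58
tool_pos: [0.5932, -0.041, -0.0008]
orientation: [-179.8, 37.1, 25.1]
force: [-1.8, 1.4, 0.9]
opening: 0.0876
```

```bash
cat >> see.py <<'E'
def mill():
    a=ctrl.snapshot("top");g=cv2.cvtColor(a,cv2.COLOR_BGR2HSV);m=ctrl.cut_out("top","mill")[0]["pixels"]
    yy,xx=np.nonzero(m&(g[...,1]<60)&(g[...,2]>110)); return at_z("top",(xx.mean(),yy.mean()),.222)[:2]
E
python3 - <<'E'
from see import *
see('t10')
m=mill();rel(m,25)
E
```

```text
TCP [ 0.5932 -0.041  -0.0008] q [ -32.8   25.8  -32.   -93.2  -42.6 -132.1] F [-1.8  1.4  0.9] open 0.0876 t 22.58
[-179.8   37.1   25.1]
[(array([ 0.585 , -0.0212,  0.    ]), 0.71)]
mask 370 422 229 268 knob n 52 [ 0.5809 -0.028   0.222 ]
mill rel tip: fwd 0.0103 left 0.0168 tip z 0.0112
```

View pics/t10.png

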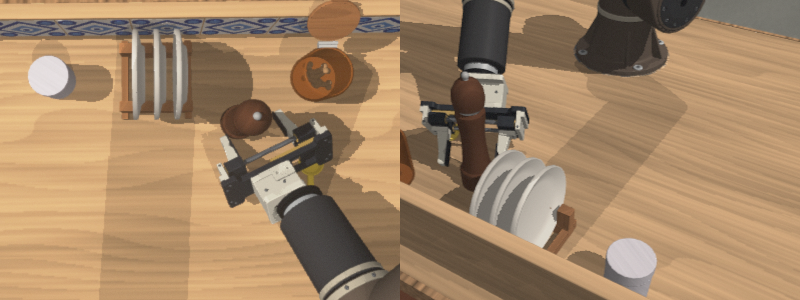

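```bash
cat > s10.py <<'E'
from search import *
import ik as K
def fing(s,o):
    p=boxpts(-.066,0,.006,.0095,(10,4,4)); p[:,1]*=1+(-p[:,0]/.066)*.75; p[:,1]+=s*(o/2+.006+(-p[:,0]/.066)*.0045); return p
XF=.697
def conf(th,ph,ym,o,z,lo,single):
    R=rot(th,ph,0);h=np.array([np.cos(ph),np.sin(ph)]);n=np.array([-h[1],h[0]])
    fc=.0095*np.cos(th)
    d=.03 if single else np.sqrt(.03**2-(o/2)**2)
    T=np.array([*(np.array([XF,ym])-(d+fc)*h-lo*n),z]); F=np.vstack([fing(1,o),fing(-1,o)])@R.T+T; P=B@R.T+T
    hi=F[:,2]>.036
    return T,R,min(millu(P,(XF,ym)).min(),obst(P).min(),obst(F).min()+.004),
from scipy.optimize import differential_evolution
q0=np.array([-33,26,-45,-140,-45,-100.])
for single in(0,1):
  for ph in(-4,-8,-12,-16):
    best=None
    for th in(50,55,58):
      f=lambda v:-conf(np.radians(th),np.radians(ph),v[0],v[1],v[2],(v[1]/2+.006) if single else 0,single)[2]
      r=differential_evolution(f,[(-.072,-.01),(.02,.035) if not single else (.02,.08),(.011,.016)],maxiter=25,popsize=8,seed=1,polish=False)
      T,R,c=conf(np.radians(th),np.radians(ph),*r.x,(r.x[1]/2+.006) if single else 0,single)
      res=[]
      for b in(0,.03,.06,.09):
        Tb=T+.02*R[:,0]-b*np.array([np.cos(np.radians(ph)),np.sin(np.radians(ph)),0]); q,e=K.ik(Tb,th,ph,180,q0); res.append("%.0e"%e)
      print(single,ph,th,r.x.round(3),"clr",round(float(c),4),"T'",T.round(3),res)
E
python3 s10.py
```

```text
0 -4 50 [-0.049  0.02   0.012] clr -0.0041 T' [ 0.663 -0.047  0.012] ['1e-21', '1e-30', '2e-25', '8e-22']
0 -4 55 [-0.052  0.02   0.014] clr -0.0014 T' [ 0.663 -0.05   0.014] ['2e-23', '1e-20', '7e-28', '1e-18']
0 -4 58 [-0.054  0.02   0.013] clr 0.0004 T' [ 0.664 -0.052  0.013] ['5e-22', '4e-26', '5e-30', '3e-04']
0 -8 50 [-0.06   0.02   0.011] clr -0.0023 T' [ 0.663 -0.055  0.011] ['2e-27', '7e-31', '7e-30', '6e-26']
0 -8 55 [-0.063  0.02   0.013] clr 0.0012 T' [ 0.664 -0.059  0.013] ['2e-23', '2e-19', '7e-28', '6e-04']
0 -8 58 [-0.065  0.02   0.014] clr 0.0034 T' [ 0.664 -0.061  0.014] ['5e-29', '5e-30', '8e-05', '2e-03']
0 -12 50 [-0.071  0.02   0.014] clr 0.0002 T' [ 0.663 -0.064  0.014] ['3e-27', '1e-21', '5e-30', '7e-05']
0 -12 55 [-0.072  0.02   0.011] clr 0.0016 T' [ 0.664 -0.065  0.011] ['2e-30', '2e-19', '3e-04', '3e-03']
0 -12 58 [-0.072  0.021  0.013] clr 0.002 T' [ 0.665 -0.065  0.013] ['4e-25', '3e-22', '1e-03', '5e-03']
0 -16 50 [-0.072  0.035  0.013] clr -0.0055 T' [ 0.668 -0.064  0.013] ['1e-19', '8e-30', '5e-07', '1e-03']
0 -16 55 [-0.072  0.035  0.012] clr -0.006 
[... 735 characters left out ...]
97 T' [ 0.656 -0.066  0.015] ['1e-22', '6e-23', '2e-04', '2e-03']
1 -12 50 [-0.036  0.076  0.014] clr 0.009 T' [ 0.653 -0.071  0.014] ['6e-27', '1e-28', '3e-21', '1e-04']
1 -12 55 [-0.048  0.058  0.016] clr 0.0122 T' [ 0.655 -0.075  0.016] ['3e-27', '4e-27', '3e-04', '2e-03']
1 -12 58 [-0.057  0.045  0.016] clr 0.0119 T' [ 0.657 -0.077  0.016] ['3e-20', '9e-23', '1e-03', '5e-03']
1 -16 50 [-0.061  0.051  0.016] clr 0.0117 T' [ 0.654 -0.081  0.016] ['5e-22', '2e-29', '1e-06', '1e-03']
1 -16 55 [-0.068  0.042  0.016] clr 0.0122 T' [ 0.655 -0.084  0.016] ['5e-24', '5e-10', '1e-03', '5e-03']
1 -16 58 [-0.07   0.037  0.016] clr 0.0119 T' [ 0.657 -0.083  0.016] ['3e-21', '5e-04', '4e-03', '9e-03']
```

```bash
cat >> see.py <<'E'
def tp(m,off,f,ph,z,th):  # target with TIP at m+off*n+f*h, height z
    p=np.radians(ph);h=np.array([np.cos(p),np.sin(p)]);n=np.array([-h[1],h[0]])
    X=rot(np.radians(th),p,0)[:,0]
    t=np.array([*(np.array(m)+n*off+h*f),z])+.02*X
    T,R,o=cur(); q,c=K.ik(t,th,ph,180,o["joint_pos"]); G=Ro.from_matrix(rot(np.radians(th),p,0))*Ro.from_euler("x",180,degrees=True)
    print((off,f,ph,z,th),"T",t.round(4),"ik %.0e"%c,"shift",R.inv().apply(t-T).round(4),"rot",(R.inv()*G).as_rotvec(degrees=True).round(1),"q",q.round(0))
E
python3 - <<'E'
from see import *
m=(.582,-.027); rel(m,25)
tp(m,-.006,-.01,25,.012,53); tp(m,-.006,-.07,25,.012,53); tp(m,0,-.06,0,.012,52); tp(m,0,-.0304,0,.012,52)
m2=(.635,-.038);tp(m2,0,-.0304,0,.012,52)
E
```

```text
mill rel tip: fwd 0.0118 left 0.0172 tip z 0.0112
(-0.006, -0.01, 25, 0.012, 53) T [ 0.5899 -0.0299 -0.    ] ik 1e-23 shift [ 0.001  -0.0112 -0.0017] rot [-0.2  0.1  0. ] q [ -33.   25.  -33.  -94.  -43. -131.]
(-0.006, -0.07, 25, 0.012, 53) T [ 0.5356 -0.0553 -0.    ] ik 8e-27 shift [-0.0469 -0.0111  0.0345] rot [-0.2  0.1  0. ] q [ -40.   25.  -36.  -90.  -46. -128.]
(0, -0.06, 0, 0.012, 52) T [ 5.378e-01 -2.700e-02 -3.000e-04] ik 1e-05 shift [-0.0356 -0.0358  0.0264] rot [15.  -0.8 19.9] q [ -46.   29.  -58. -133.  -50.  -92.]
(0, -0.0304, 0, 0.012, 52) T [ 5.674e-01 -2.700e-02 -3.000e-04] ik 3e-20 shift [-0.0142 -0.0233  0.0102] rot [15.  -0.8 19.9] q [ -41.   28.  -55. -135.  -47.  -96.]
(0, -0.0304, 0, 0.012, 52) T [ 6.204e-01 -3.800e-02 -3.000e-04] ik 3e-19 shift [ 0.0204  0.009  -0.0161] rot [15.  -0.8 19.9] q [ -35.   27.  -47. -135.  -40. -104.]
```

```bash
python3 - <<'E'
from see import *
m=(.582,-.027)
tp(m,-.006,-.055,25,.012,53);tp(m,0,-.055,5,.012,50); tp(m,0,-.0304,5,.012,50)
E
```

```text
(-0.006, -0.055, 25, 0.012, 53) T [ 0.5492 -0.0489 -0.    ] ik 3e-30 shift [-0.0349 -0.0111  0.0255] rot [-0.2  0.1  0. ] q [ -38.   25.  -35.  -91.  -45. -129.]
(0, -0.055, 5, 0.012, 50) T [ 0.5425 -0.0305 -0.0009] ik 1e-25 shift [-0.033  -0.0307  0.0251] rot [12.3 -2.8 15.7] q [ -39.   22.  -49. -120.  -39. -111.]
(0, -0.0304, 5, 0.012, 50) T [ 0.567  -0.0283 -0.0009] ik 2e-24 shift [-0.0146 -0.0223  0.0112] rot [12.3 -2.8 15.7] q [ -36.   22.  -47. -122.  -36. -113.]
```

>>> drive_tool([
  [[0, -0.006, 0], [0, 0, 0], 1.0],
  [[0, -0.011, 0], [0, 0, 0], 1.0],
  [[-0.009, -0.011, 0.006], [0, 0, 0], 1.0],
  [[-0.018, -0.011, 0.013], [0, 0, 0], 1.0],
  [[-0.027, -0.011, 0.02], [0, 0, 0], 1.0],
  [[-0.037, -0.011, 0.027], [0, 0, 0], 1.0],
  [[-0.037, -0.011, 0.027], [0, 0, 0], 0.4],
  [[-0.037, -0.016, 0.027], [4, -0.9, 5], 0.4],
  [[-0.036, -0.022, 0.026], [8, -1.8, 10], 0.4],
  [[-0.033, -0.031, 0.025], [12.3, -2.8, 15.7], 0.4],
  [[-0.033, -0.031, 0.025], [12.3, -2.8, 15.7], 0.4],
  [[-0.033, -0.031, 0.025], [12.3, -2.8, 15.7], 0.4],
  [[-0.033, -0.031, 0.025], [12.3, -2.8, 15.7], 0.4],
  [[-0.033, -0.031, 0.025], [12.3, -2.8, 15.7], 0.4],
  [[-0.033, -0.031, 0.025], [12.3, -2.8, 15.7], 0.4],
  [[-0.033, -0.031, 0.025], [12.3, -2.8, 15.7], 0.4],
])

```text
clock: 24.22
tool_pos: [0.5432, -0.0308, -0.0005]
orientation: [180.0, 39.9, 5.0]
force: [0.9, 0.1, 0.3]
opening: 0.0354
```

```bash
python3 - <<'E'
from see import *
see('t11')
m=mill();rel(m,5); d=np.array([np.cos(np.radians(12)),-np.sin(np.radians(12))])
tp(m,0,-.0304,5,.012,50); tp(m+.045*d,0,-.0304,5,.012,50);tp(m+.055*d,0,-.0304,5,.012,50)
E
```

```text
TCP [ 5.432e-01 -3.080e-02 -5.000e-04] q [ -39.4   22.9  -50.  -122.   -39.3 -108.9] F [0.9 0.1 0.3] open 0.0354 t 24.22
[180.   39.9   5. ]
[(array([ 0.5858, -0.0275,  0.    ]), 0.8)]
mask 370 421 229 268 knob n 58 [ 0.5809 -0.0285  0.222 ]
mill rel tip: fwd 0.0536 left -0.0016 tip z 0.0121
(0, -0.0304, 5, 0.012, 50) T [ 0.5657 -0.0297 -0.0009] ik 2e-20 shift [ 0.0178  0.0016 -0.0148] rot [-0. -0.  0.] q [ -36.   22.  -47. -121.  -36. -113.]
(0, -0.0304, 5, 0.012, 50) T [ 0.6098 -0.0391 -0.0009] ik 3e-21 shift [ 0.0508  0.0148 -0.0425] rot [-0. -0.  0.] q [ -32.   23.  -41. -120.  -32. -120.]
(0, -0.0304, 5, 0.012, 50) T [ 0.6195 -0.0412 -0.0009] ik 1e-29 shift [ 0.0581  0.0177 -0.0486] rot [-0. -0.  0.] q [ -31.   23.  -40. -120.  -31. -121.]
```

>>> drive_tool([
  [[0.007, 0.001, -0.006], [0, 0, 0], 0.4],
  [[0.013, 0.0016, -0.011], [0, 0, 0], 0.4],
  [[0.0155, 0.0016, -0.013], [0, 0, 0], 0.4],
  [[0.018, 0.0016, -0.015], [0, 0, 0], 0.4],
  [[0.02, 0.0024, -0.0167], [0, 0, 0], 0.4],
  [[0.0225, 0.0034, -0.0188], [0, 0, 0], 0.4],
  [[0.0255, 0.0046, -0.0213], [0, 0, 0], 0.4],
  [[0.029, 0.006, -0.0242], [0, 0, 0], 0.4],
  [[0.0325, 0.0074, -0.0271], [0, 0, 0], 0.4],
  [[0.036, 0.0088, -0.03], [0, 0, 0], 0.4],
  [[0.0395, 0.0103, -0.033], [0, 0, 0], 0.4],
  [[0.043, 0.0117, -0.036], [0, 0, 0], 0.4],
  [[0.0465, 0.0131, -0.0389], [0, 0, 0], 0.4],
  [[0.05, 0.0145, -0.0418], [0, 0, 0], 0.4],
  [[0.0535, 0.0159, -0.0447], [0, 0, 0], 0.4],
  [[0.056, 0.0169, -0.0468], [0, 0, 0], 0.4],
  [[0.058, 0.0177, -0.0485], [0, 0, 0], 0.4],
  [[0.058, 0.0177, -0.0485], [0, 0, 0], 0.4],
])

```text
clock: 26.02
tool_pos: [0.62, -0.0413, -0.0007]
orientation: [-180.0, 39.9, 5.0]
force: [-0.6, 0.1, -0.4]
opening: 0.0353
```

```bash
python3 - <<'E'
from see import *
see('t12')
m=mill();rel(m,5)
for f in(-.05,-.045): tp(m,-.034,f,-12,.015,53)
tp(m,-.034,-.036,-12,.015,53)
h=np.array([np.cos(np.radians(12)),-np.sin(np.radians(12))]); s=(.697-m[0])/h[0]; print("s",s,"end",m+s*h); tp(m+s*h,-.034,-.036,-12,.015,53)
E
```

```text
TCP [ 0.62   -0.0413 -0.0007] q [ -30.9   23.6  -40.1 -121.1  -31.7 -119.7] F [-0.6  0.1 -0.4] open 0.0353 t 26.02
[-180.    39.9    5. ]
[(array([ 0.6267, -0.0406,  0.    ]), 0.79)]
mask 375 427 196 242 knob n 55 [ 0.6281 -0.0386  0.222 ]
mill rel tip: fwd nan left nan tip z 0.0122see.py:20: RuntimeWarning: Mean of empty slice.
  yy,xx=np.nonzero(m&(g[...,1]<60)&(g[...,2]>110)); return at_z("top",(xx.mean(),yy.mean()),.222)[:2]
  ret = ret.dtype.type(ret / rcount)
Traceback (most recent call last):
  File "see.py", line 25, in tp
    T,R,o=cur(); q,c=K.ik(t,th,ph,180,o["joint_pos"]); G=Ro.from_matrix(rot(np.radians(th),p,0))*Ro.from_euler("x",180,degrees=True)
                     ~~~~^^^^^^^^^^^^^^^^^^^^^^^^^^^^
  File "ik.py", line 15, in ik
    s=least_squares(f,np.clip(q0,LO+.5,HI-.5),bounds=(LO,HI)); return s.x,s.cost
ValueError: Residuals are not finite in the initial point.
```

```bash
python3 - <<'E'
from see import *
m=np.array([.628,-.039]);rel(m,5)
tp(m,0,-.045,5,.014,50)
tp(m,-.034,-.05,-12,.015,53);tp(m,-.034,-.05,-8,.015,51)
tp(m,-.034,-.036,-12,.015,53)
h=np.array([np.cos(np.radians(12)),-np.sin(np.radians(12))]); s=(.697-m[0])/h[0]; print("s",s,"end",m+s*h); tp(m+s*h,-.034,-.036,-12,.015,53)
from s10 import fing
E
```

```text
mill rel tip: fwd 0.0241 left 0.0015 tip z 0.0122
(0, -0.045, 5, 0.014, 50) T [ 0.5984 -0.0416  0.0011] ik 3e-25 shift [-0.0172 -0.0015  0.012 ] rot [-0.  -0.1  0. ] q [ -33.   22.  -42. -119.  -33. -120.]
(-0.034, -0.05, -12, 0.015, 53) T [ 0.5876 -0.0652  0.003 ] ik 5e-04 shift [-0.0282  0.0211  0.0188] rot [10.5  2.9 13.3] q [ -40.   29.  -58. -149.  -49.  -93.]
(-0.034, -0.05, -8, 0.015, 51) T [ 0.5891 -0.0679  0.0024] ik 3e-21 shift [-0.0269  0.0239  0.0185] rot [ 8.2  0.9 10. ] q [ -40.   27.  -55. -143.  -44.  -97.]
(-0.034, -0.036, -12, 0.015, 53) T [ 0.6013 -0.0681  0.003 ] ik 8e-05 shift [-0.0179  0.0252  0.0102] rot [10.5  2.9 13.3] q [ -39.   30.  -58. -152.  -51.  -91.]
s 0.07054150104568696 end [ 0.697     -0.0536664]
(-0.034, -0.036, -12, 0.015, 53) T [ 0.6703 -0.0828  0.003 ] ik 9e-30 shift [ 0.0338  0.0458 -0.0331] rot [10.5  2.9 13.3] q [ -33.   30.  -50. -155.  -44.  -95.]
0 -4 50 [-0.049  0.02   0.012] clr -0.0041 T' [ 0.663 -0.047  0.012] ['1e-21', '1e-30', '2e-25', '8e-22']
0 -4 55 [-0.052  0.02   0.014] clr -0.0014 T' [ 0.663 -0.05   0.014] ['2e-23', '1e-20', '
[... 1640 characters left out ...]
97 T' [ 0.656 -0.066  0.015] ['1e-22', '6e-23', '2e-04', '2e-03']
1 -12 50 [-0.036  0.076  0.014] clr 0.009 T' [ 0.653 -0.071  0.014] ['6e-27', '1e-28', '3e-21', '1e-04']
1 -12 55 [-0.048  0.058  0.016] clr 0.0122 T' [ 0.655 -0.075  0.016] ['3e-27', '4e-27', '3e-04', '2e-03']
1 -12 58 [-0.057  0.045  0.016] clr 0.0119 T' [ 0.657 -0.077  0.016] ['3e-20', '9e-23', '1e-03', '5e-03']
1 -16 50 [-0.061  0.051  0.016] clr 0.0117 T' [ 0.654 -0.081  0.016] ['5e-22', '2e-29', '1e-06', '1e-03']
1 -16 55 [-0.068  0.042  0.016] clr 0.0122 T' [ 0.655 -0.084  0.016] ['5e-24', '5e-10', '1e-03', '5e-03']
1 -16 58 [-0.07   0.037  0.016] clr 0.0119 T' [ 0.657 -0.083  0.016] ['3e-21', '5e-04', '4e-03', '9e-03']
```

>>> drive_tool([
  [[-0.006, 0, 0.004], [0, 0, 0], 0.4],
  [[-0.012, -0.001, 0.008], [0, 0, 0], 0.4],
  [[-0.018, -0.001, 0.012], [0, 0, 0], 0.4],
  [[-0.022, 0.006, 0.015], [3, 0.3, 3], 0.64],
  [[-0.025, 0.015, 0.017], [6, 0.6, 6.5], 0.64],
  [[-0.027, 0.024, 0.0185], [8.2, 0.9, 10], 0.64],
  [[-0.027, 0.024, 0.0185], [8.2, 0.9, 10], 0.64],
  [[-0.027, 0.024, 0.0185], [8.2, 0.9, 10], 0.64],
  [[-0.027, 0.024, 0.0185], [8.2, 0.9, 10], 0.64],
  [[-0.027, 0.024, 0.0185], [8.2, 0.9, 10], 0.64],
])

```text
clock: 27.15
tool_pos: [0.5899, -0.068, 0.0031]
orientation: [179.9, 38.9, -7.8]
force: [0.2, -0.6, 1.2]
opening: 0.0563
```

```bash
sed -i 's/^q0=np.array(\[-33,26,-45/if __name__!="__main__": raise SystemExit\n&/' s10.py; python3 - <<'E'
from see import *
see('t13'); m=np.array([.628,-.039]); rel(m,-8)
h=np.array([np.cos(np.radians(12)),-np.sin(np.radians(12))])
for s in(0,.02,.035,.05,.0705): tp(m+s*h,-.034,-.036,-12,.015,53)
E
```

```text
TCP [ 0.5899 -0.068   0.0031] q [ -39.5   26.9  -54.9 -144.2  -44.2  -96.1] F [ 0.2 -0.6  1.2] open 0.0563 t 27.15
[179.9  38.9  -7.8]
[(array([ 0.6311, -0.0381,  0.    ]), 0.83)]
mask 375 428 196 243 knob n 56 [ 0.6281 -0.0387  0.222 ]
mill rel tip: fwd 0.0494 left 0.034 tip z 0.0156
(-0.034, -0.036, -12, 0.015, 53) T [ 0.6013 -0.0681  0.003 ] ik 8e-05 shift [ 0.009  -0.0014 -0.0072] rot [2.6 1.9 3.2] q [ -39.   30.  -58. -152.  -51.  -91.]
(-0.034, -0.036, -12, 0.015, 53) T [ 0.6209 -0.0723  0.003 ] ik 5e-20 shift [ 0.0246  0.     -0.0197] rot [2.6 1.9 3.2] q [ -37.   30.  -57. -154.  -50.  -92.]
(-0.034, -0.036, -12, 0.015, 53) T [ 0.6356 -0.0754  0.003 ] ik 9e-31 shift [ 0.0362  0.0011 -0.0291] rot [2.6 1.9 3.2] q [ -36.   30.  -55. -154.  -48.  -93.]
(-0.034, -0.036, -12, 0.015, 53) T [ 0.6502 -0.0785  0.003 ] ik 3e-21 shift [ 0.0478  0.0022 -0.0385] rot [2.6 1.9 3.2] q [ -35.   30.  -53. -155.  -46.  -94.]
(-0.034, -0.036, -12, 0.015, 53) T [ 0.6703 -0.0828  0.003 ] ik 4e-21 shift [ 0.0637  0.0037 -0.0514] rot [2.6 1.9 3.2] q [ -33.   30.  -50. -155.  -44.  -95.]
```

Push the first 35 mm, then check.

>>> drive_tool([
  [[0.004, -0.0007, -0.0034], [0.9, 0.6, 1.1], 0.64],
  [[0.007, -0.001, -0.0056], [1.7, 1.2, 2.1], 0.64],
  [[0.009, -0.0014, -0.0072], [2.6, 1.9, 3.2], 0.64],
  [[0.011, -0.0012, -0.0088], [2.6, 1.9, 3.2], 0.64],
  [[0.0135, -0.001, -0.0108], [2.6, 1.9, 3.2], 0.64],
  [[0.0165, -0.0007, -0.0132], [2.6, 1.9, 3.2], 0.64],
  [[0.0195, -0.0004, -0.0156], [2.6, 1.9, 3.2], 0.64],
  [[0.0225, -0.0002, -0.018], [2.6, 1.9, 3.2], 0.64],
  [[0.0255, 0.0001, -0.0204], [2.6, 1.9, 3.2], 0.64],
  [[0.0285, 0.0004, -0.0228], [2.6, 1.9, 3.2], 0.64],
  [[0.0315, 0.0007, -0.0253], [2.6, 1.9, 3.2], 0.64],
  [[0.034, 0.0009, -0.0273], [2.6, 1.9, 3.2], 0.64],
  [[0.0362, 0.0011, -0.0291], [2.6, 1.9, 3.2], 0.64],
  [[0.0362, 0.0011, -0.0291], [2.6, 1.9, 3.2], 0.64],
])

```text
clock: 28.52
tool_pos: [0.6364, -0.0757, 0.0033]
orientation: [-180.0, 37.0, -12.0]
force: [0.1, 0.4, -0.0]
opening: 0.0559
```

```bash
python3 - <<'E'
from see import *
see('t14'); m=mill(); rel(m,-12); print(m)
m0=np.array([.628,-.039]);h=np.array([np.cos(np.radians(12)),-np.sin(np.radians(12))])
for s in(.05,.0705): tp(m0+s*h,-.034,-.036,-12,.015,53)
r=ctrl.landmark_of("top","jar");print("jar",at_z("top",r[0]["pixel"],0).round(4))
E
```

```text
TCP [ 0.6364 -0.0757  0.0033] q [ -34.9   30.3  -54.7 -155.5  -48.5  -92.6] F [ 0.1  0.4 -0. ] open 0.0559 t 28.52
[-180.   37.  -12.]
[(array([ 0.6566, -0.0359,  0.    ]), 0.57), (array([0.6601, 0.291 , 0.    ]), 0.39)]
mask 378 429 177 225 knob n 56 [ 0.656  -0.0435  0.222 ]
mill rel tip: fwd 0.0292 left 0.0356 tip z 0.0151
[ 0.65598451 -0.04347289]
(-0.034, -0.036, -12, 0.015, 53) T [ 0.6502 -0.0785  0.003 ] ik 5e-25 shift [ 0.0119 -0.0001 -0.0089] rot [-0.  0.  0.] q [ -35.   30.  -53. -155.  -46.  -94.]
(-0.034, -0.036, -12, 0.015, 53) T [ 0.6703 -0.0828  0.003 ] ik 1e-29 shift [ 0.0283 -0.0001 -0.0212] rot [-0.  0.  0.] q [ -33.   30.  -50. -155.  -44.  -95.]Traceback (most recent call last):
  File "<stdin>", line 5, in <module>
IndexError: list index out of range
```

View pics/t14.png

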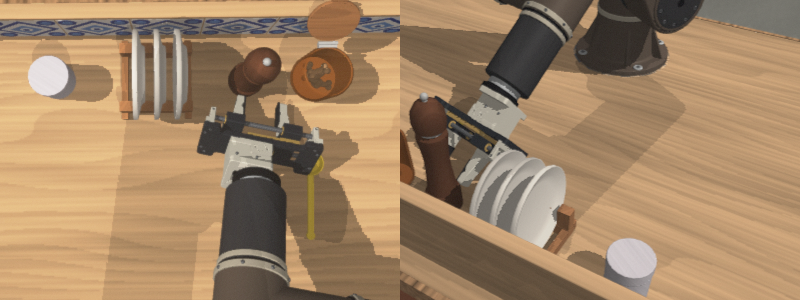

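```bash
python3 - <<'E'
import numpy as np
from search import *
from plant import ctrl
from scipy.spatial.transform import Rotation as Ro
o=ctrl.get_obs();R=Ro.from_euler("xyz",o["orientation"],degrees=True);h=np.array([.978,-.208,0])
for off in(.02,.025):
  for s in(0,.02,.035,.044):
    P=R.apply(B-[off,0,0])+o["tool_pos"]+s*h
    print(off,s,"jar",cyl(P,(.659,-.168),.043,0,.095).min().round(4),"plate",min(ycyl(P,(.66,0,.083),.052,.060,.15).min(),ycyl(P,(.66,0,.083),.075,.07,.15).min()).round(4),"rack",sbox(P,(.588,.0505,0),(.73,.1755,.055)).min().round(4),"lid",sbox(P,(.69,-.23,.09),(.76,-.125,.175)).min().round(4))
E
```

```text
0.02 0 jar 0.0443 plate 0.0305 rack 0.0169 lid 0.1087
0.02 0.02 jar 0.0244 plate 0.0305 rack 0.0169 lid 0.0887
0.02 0.035 jar 0.0094 plate 0.0305 rack 0.017 lid 0.0738
0.02 0.044 jar 0.0004 plate 0.0304 rack 0.017 lid 0.0648
0.025 0 jar 0.0483 plate 0.0306 rack 0.0175 lid 0.1126
0.025 0.02 jar 0.0284 plate 0.0308 rack 0.0172 lid 0.0926
0.025 0.035 jar 0.0134 plate 0.0303 rack 0.0169 lid 0.0776
0.025 0.044 jar 0.0044 plate 0.0306 rack 0.017 lid 0.0687
```

```bash
python3 - <<'E'
from see import *
from search import cyl,ycyl,sbox,B
m=np.array([.656,-.0435])
for ph,th,lat in((-15,52,.028),(-16,53,.028),(-18,52,.028)):
    p=np.radians(ph);h=np.array([np.cos(p),np.sin(p)]);n=np.array([-h[1],h[0]]); Rm=rot(np.radians(th),p,0)
    s=(.699-m[0])/h[0]
    for mm,f in((m,-.037),(m,-.0292),(m+s*h,-.0292)):
        tp(mm,-lat,f,ph,.015,th)
        t=np.array([*(mm-n*lat+h*f),.015]); P=B@Rm.T+t
        print("   clr jar",cyl(P,(.659,-.168),.043,0,.095).min().round(4),"plate",min(ycyl(P,(.66,0,.083),.052,.060,.15).min(),ycyl(P,(.66,0,.083),.075,.07,.15).min()).round(4),"rack",sbox(P,(.588,.0505,0),(.73,.1755,.055)).min().round(4))
E
```

```text
(-0.028, -0.037, -15, 0.015, 52) T [ 0.6282 -0.065   0.0027] ik 2e-21 shift [-0.0073 -0.0087  0.0059] rot [ 1.8 -1.   2.4] q [ -33.   30.  -58. -162.  -50.  -91.]
   clr jar 0.0572 plate 0.0193 rack 0.006
(-0.028, -0.0292, -15, 0.015, 52) T [ 0.6358 -0.0671  0.0027] ik 1e-30 shift [-0.0011 -0.0083  0.0012] rot [ 1.8 -1.   2.4] q [ -32.   30.  -57. -162.  -49.  -91.]
   clr jar 0.0495 plate 0.0197 rack 0.0056
(-0.028, -0.0292, -15, 0.015, 52) T [ 0.6788 -0.0786  0.0027] ik 1e-28 shift [ 0.0344 -0.0059 -0.0255] rot [ 1.8 -1.   2.4] q [ -30.   29.  -51. -163.  -43.  -94.]
   clr jar 0.0051 plate 0.0193 rack 0.0063
(-0.028, -0.037, -16, 0.015, 53) T [ 0.6281 -0.0646  0.003 ] ik 1e-04 shift [-0.0076 -0.0091  0.0059] rot [2.4 0.  3.2] q [ -33.   30.  -58. -162.  -51.  -91.]
   clr jar 0.0606 plate 0.0181 rack 0.0044
(-0.028, -0.0292, -16, 0.015, 53) T [ 0.6356 -0.0668  0.003 ] ik 4e-06 shift [-0.0014 -0.0085  0.0012] rot [2.4 0.  3.2] q [ -32.   31.  -58. -164.  -52.  -90.]
   clr jar 0.0528 plate 0.0183 rack 0.0043
(-0.028, -0.0292, -16, 0.015, 53) T [ 0.6786 -0.0791  0.003 ] ik 2e-26 shift [ 0.0342 -0.0054 -0.0257] rot [2.4 0.  3.2] q [ -30.   31.  -53. -165.  -46.  -92.]
   clr jar 0.0082 plate 0.0181 rack 0.0048
(-0.028, -0.037, -18, 0.015, 52) T [ 0.6271 -0.0636  0.0027] ik 3e-04 shift [-0.0084 -0.0099  0.0068] rot [ 3.6 -1.   4.8] q [ -31.   28.  -58. -165.  -48.  -92.]
   clr jar 0.0636 plate 0.0155 rack 0.0001
(-0.028, -0.0292, -18, 0.015, 52) T [ 0.6346 -0.066   0.0027] ik 7e-05 shift [-0.0022 -0.0091  0.0021] rot [ 3.6 -1.   4.8] q [ -30.   29.  -58. -167.  -49.  -91.]
   clr jar 0.0558 plate 0.0151 rack 0.0018
(-0.028, -0.0292, -18, 0.015, 52) T [ 0.6776 -0.0799  0.0027] ik 2e-31 shift [ 0.0337 -0.0043 -0.025 ] rot [ 3.6 -1.   4.8] q [ -28.   30.  -53. -169.  -45.  -92.]
   clr jar 0.0108 plate 0.0155 rack 0.0
```

>>> drive_tool([
  [[-0.004, -0.001, 0.003], [0, 0, 0], 0.64],
  [[-0.0076, -0.004, 0.0059], [1.2, 0, 1.6], 0.64],
  [[-0.0076, -0.004, 0.0059], [2.4, 0, 3.2], 0.64],
  [[-0.0045, -0.004, 0.0035], [2.4, 0, 3.2], 0.64],
  [[-0.0014, -0.0035, 0.0012], [2.4, 0, 3.2], 0.64],
  [[0.001, -0.0033, -0.0007], [2.4, 0, 3.2], 0.64],
  [[0.0036, -0.0031, -0.0026], [2.4, 0, 3.2], 0.64],
  [[0.0062, -0.0028, -0.0046], [2.4, 0, 3.2], 0.64],
  [[0.009, -0.0026, -0.0067], [2.4, 0, 3.2], 0.64],
  [[0.0118, -0.0023, -0.0088], [2.4, 0, 3.2], 0.64],
  [[0.0146, -0.0021, -0.0109], [2.4, 0, 3.2], 0.64],
  [[0.0174, -0.0018, -0.013], [2.4, 0, 3.2], 0.64],
  [[0.0202, -0.0016, -0.0151], [2.4, 0, 3.2], 0.64],
  [[0.0223, -0.0014, -0.0167], [2.4, 0, 3.2], 0.64],
  [[0.0223, -0.0014, -0.0167], [2.4, 0, 3.2], 0.64],
])

```text
clock: 30.12
tool_pos: [0.6639, -0.0803, 0.0032]
orientation: [-180.0, 37.0, -16.0]
force: [-0.6, 0.4, -0.9]
opening: 0.0559
```

```bash
cat > jarchk.py <<'E'
from see import *
def chg():
    a=cv2.imread("pics/top0.png");b=ctrl.snapshot("top")
    # jar region template match vs start
    t=cv2.cvtColor(a,6)[165:225,462:512]; s=cv2.cvtColor(b,6)[150:240,447:527]
    r=cv2.matchTemplate(s,t,cv2.TM_CCOEFF_NORMED); _,v,_,l=cv2.minMaxLoc(r); print("jar shift px",l[0]-15,l[1]-15,"score",round(v,3))
E
python3 - <<'E'
from jarchk import *
see('t15'); m=mill(); print(m); rel(m,-16); chg()
E
```

```text
TCP [ 0.6639 -0.0803  0.0032] q [ -30.3   30.8  -54.3 -164.7  -48.3  -91.6] F [-0.6  0.4 -0.9] open 0.0559 t 30.12
[-180.   37.  -16.]
[(array([ 0.6927, -0.0471,  0.    ]), 0.73)]
[ 0.68535331 -0.05190058]
mill rel tip: fwd 0.0294 left 0.0331 tip z 0.0152
jar shift px 0 0 score 0.92
```

>>> drive_tool([
  [[0.0018, 0, -0.0013], [0, 0, 0], 0.64],
  [[0.0038, 0, -0.0028], [0, 0, 0], 0.64],
  [[0.0058, 0, -0.0043], [0, 0, 0], 0.64],
  [[0.0078, 0, -0.0059], [0, 0, 0], 0.64],
  [[0.0096, 0, -0.0072], [0, 0, 0], 0.64],
  [[0.0108, 0, -0.0081], [0, 0, 0], 0.64],
  [[0.0108, 0, -0.0081], [0, 0, 0], 0.64],
])

```text
clock: 31.05
tool_pos: [0.6767, -0.0839, 0.0031]
orientation: [-180.0, 37.0, -16.0]
force: [-0.6, 0.2, -0.8]
opening: 0.0558
```

```bash
python3 - <<'E'
from jarchk import *
see('t16'); m=mill(); print(m); rel(m,-16); chg()
a=ctrl.snapshot("top")
c=(370,140); im=cv2.resize(a[c[1]:c[1]+110,c[0]:c[0]+150],None,fx=5,fy=5,interpolation=cv2.INTER_CUBIC)
def pl(pts,col): cv2.polylines(im,[np.int32([((u-c[0]+.5)*5,(v-c[1]+.5)*5) for u,v in [proj("top",p) for p in pts]])],False,col,1)
t=np.linspace(0,6.283,60)
pl([(m[0]+.03*np.cos(k),m[1]+.03*np.sin(k),0) for k in t],(0,255,255)); pl([(m[0]+.03*np.cos(k),m[1]+.03*np.sin(k),.036) for k in t],(0,255,0))
pl([(.738,.05,0),(.738,-.25,0)],(255,0,255))
cv2.imwrite("pics/t17.png",im)
# tile foot line: sample the column luminance
hs=cv2.cvtColor(cv2.imread("pics/top0.png"),cv2.COLOR_BGR2HSV)
for u in(355,365,400,410,420): 
    col=hs[150:180,u]; print(u,[int(x) for x in col[:,0]][8:24],[int(x) for x in col[:,1]][8:24])
print([ (v,at_z("top",(410,v),0)[0].round(4)) for v in range(163,170)])
E
```

```text
TCP [ 0.6767 -0.0839  0.0031] q [ -29.7   30.8  -52.6 -164.9  -46.6  -92.2] F [-0.6  0.2 -0.8] open 0.0558 t 31.05
[-180.   37.  -16.]
[(array([ 0.7031, -0.0521,  0.    ]), 0.64), (array([ 0.4692, -0.1575,  0.    ]), 0.62)]
mask 384 439 148 204 knob n 73 [ 0.6953 -0.053   0.222 ]
[ 0.69793897 -0.05595143]
mill rel tip: fwd 0.029 left 0.0328 tip z 0.0152
jar shift px 0 0 score 0.849
355 [11, 14, 15, 122, 116, 120, 14, 16, 16, 15, 15, 16, 16, 15, 16, 16] [29, 31, 26, 51, 77, 50, 73, 105, 106, 104, 109, 110, 113, 112, 105, 102]
365 [130, 118, 132, 122, 113, 128, 14, 15, 16, 15, 16, 16, 16, 16, 16, 16] [17, 41, 13, 59, 82, 50, 88, 106, 104, 110, 111, 109, 111, 111, 101, 107]
400 [12, 135, 123, 129, 125, 9, 13, 16, 15, 15, 16, 16, 15, 16, 16, 15] [22, 11, 25, 20, 43, 42, 98, 108, 110, 111, 110, 110, 112, 113, 111, 111]
410 [130, 11, 120, 112, 110, 155, 15, 15, 16, 14, 15, 16, 16, 16, 16, 16] [17, 24, 58, 89, 74, 21, 101, 108, 108, 107, 109, 110, 112, 112, 110, 109]
420 [15, 15, 15, 130, 124, 13, 16, 16, 15, 16, 15, 15, 16, 15, 15, 16] [77, 53, 31, 40, 56, 44, 98, 106, 109, 108, 112, 112, 111, 108, 113, 111]
[(163, np.float64(0.7434)), (164, np.float64(0.7415)), (165, np.float64(0.7397)), (166, np.float64(0.7378)), (167, np.float64(0.736)), (168, np.float64(0.7341)), (169, np.float64(0.7323))]
```

View pics/t17.png

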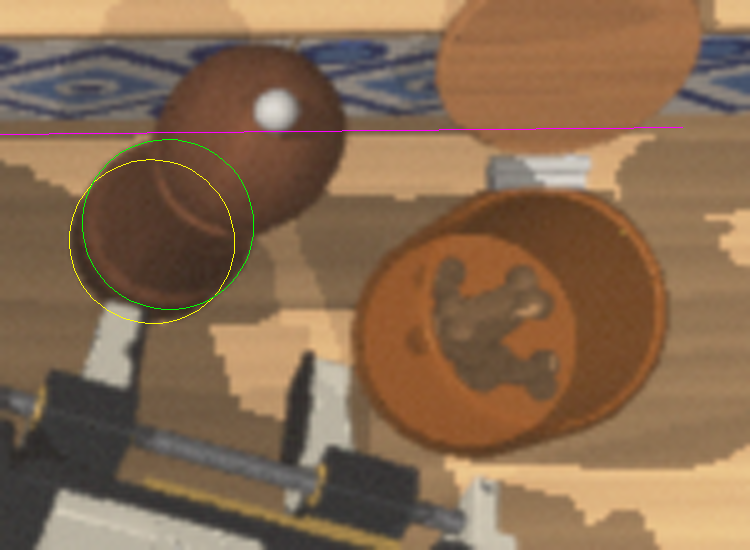

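The mill's foot is clear of both neighbours, but I'd like more margin at the tiles, whose face estimates range over x 0.738–0.743. The right finger is close to the jar, so I'll back off, narrow the opening, and push about 7 mm more.

>>> drive_tool([
  [[-0.004, 0, 0.003], [0, 0, 0], 0.64],
  [[-0.0064, 0, 0.0048], [0, 0, 0], 0.64],
  [[-0.0064, -0.002, 0.0048], [0, 0, 0], 0.46],
  [[-0.0064, -0.004, 0.0048], [0, 0, 0], 0.46],
  [[-0.0064, -0.004, 0.0048], [0, 0, 0], 0.46],
  [[-0.0064, -0.004, 0.0048], [0, 0, 0], 0.46],
  [[-0.0064, -0.004, 0.0048], [0, 0, 0], 0.46],
  [[-0.0044, -0.004, 0.0033], [0, 0, 0], 0.46],
  [[-0.0024, -0.004, 0.0018], [0, 0, 0], 0.46],
  [[-0.0004, -0.004, 0.0003], [0, 0, 0], 0.46],
  [[0.0012, -0.004, -0.0009], [0, 0, 0], 0.46],
  [[0.0028, -0.004, -0.0021], [0, 0, 0], 0.46],
  [[0.004, -0.004, -0.003], [0, 0, 0], 0.46],
  [[0.004, -0.004, -0.003], [0, 0, 0], 0.46],
])

```text
clock: 32.62
tool_pos: [0.6824, -0.0814, 0.0031]
orientation: [-180.0, 37.0, -16.0]
force: [-1.1, 0.0, 0.8]
opening: 0.0402
```

```bash
python3 - <<'E'
from jarchk import *
rec(); m=mill(); print(m); rel(m,-16); chg()
r=ctrl.landmark_of("top","mill");print([(at_z("top",x["pixel"],0).round(4),round(x["confidence"],2)) for x in r[:2]])
E
```

```text
TCP [ 0.6824 -0.0814  0.0031] q [ -28.9   30.8  -52.1 -165.6  -46.2  -92.2] F [-1.1  0.   0.8] open 0.0402 t 32.62
[ 0.70002955 -0.05530044]
mill rel tip: fwd 0.0258 left 0.0299 tip z 0.0152
jar shift px 0 0 score 0.814
[(array([ 0.706 , -0.0587,  0.    ]), 0.64), (array([ 0.749 , -0.0253,  0.    ]), 0.63)]
```

>>> drive_tool([
  [[0.001, 0, -0.0007], [0, 0, 0], 0.46],
  [[0.002, 0, -0.0015], [0, 0, 0], 0.46],
  [[0.003, 0, -0.0022], [0, 0, 0], 0.46],
  [[0.003, 0, -0.0022], [0, 0, 0], 0.46],
])

```text
clock: 33.15
tool_pos: [0.686, -0.0825, 0.0031]
orientation: [-180.0, 37.0, -16.0]
force: [-1.8, 0.3, 0.6]
opening: 0.0402
```

>>> drive_tool([
  [[0.001, 0, -0.0007], [0, 0, 0], 0.46],
  [[0.002, 0, -0.0015], [0, 0, 0], 0.46],
  [[0.002, 0, -0.0015], [0, 0, 0], 0.46],
])

```text
clock: 33.4
tool_pos: [0.6888, -0.0834, 0.0032]
orientation: [-180.0, 37.0, -16.0]
force: [-1.1, 0.1, 0.4]
opening: 0.0406
```

```bash
python3 - <<'E'
from jarchk import *
rec(); chg()
for i in range(3):
    m=mill(); print(m)
r=ctrl.landmark_of("top","mill");print([(at_z("top",x["pixel"],0).round(4),round(x["confidence"],2)) for x in r[:2]])
# fit: foot silhouette lower-left via cut_out at z=0/.036
mk=ctrl.cut_out("top","mill")[0]["pixels"]; y,x=np.nonzero(mk); print("mask",x.min(),x.max(),y.min(),y.max())
best=[]
for X in np.arange(.690,.716,.002):
  for Y in np.arange(-.066,-.046,.002):
    syn=np.zeros((480,640),np.uint8)
    for z,rr in((0,.03),(.036,.03),(.06,.025),(.105,.0205),(.14,.025),(.16,.023),(.185,.027),(.2,.025)):
        cv2.fillConvexPoly(syn,np.int32([proj("top",(X+rr*np.cos(t),Y+rr*np.sin(t),z)) for t in np.linspace(0,6.28,30)]),1)
    s=syn>0; best.append(((s&mk).sum()/(s|mk).sum(),X,Y))
print(sorted(best)[-3:])
E
```

```text
TCP [ 0.6888 -0.0834  0.0032] q [ -28.7   30.9  -51.3 -165.7  -45.4  -92.4] F [-1.1  0.1  0.4] open 0.0406 t 33.4
jar shift px 0 0 score 0.773
[ 0.70813761 -0.05857486]
[ 0.70639616 -0.05678526]
[ 0.70734732 -0.05746378]
[(array([ 0.7124, -0.055 ,  0.    ]), 0.89)]
mask 385 440 141 197Traceback (most recent call last):
  File "<stdin>", line 13, in <module>
  File "h.py", line 9, in proj
    c=ctrl.get_calibration(cam); p=np.array(c["R"])@np.array(X)+np.array(c["t"])
ValueError: time passes only in moves, steps and waits
```

>>> drive_tool([
  [[-0.002, 0, 0.0015], [0, 0, 0], 0.46],
  [[-0.005, 0, 0.0038], [0, 0, 0], 0.46],
  [[-0.01, 0, 0.0075], [0, 0, 0], 0.46],
  [[-0.016, 0, 0.012], [0, 0, 0], 0.46],
  [[-0.022, 0, 0.0165], [0, 0, 0], 0.46],
  [[-0.028, 0, 0.021], [0, 0, 0], 0.46],
  [[-0.034, 0, 0.0255], [0, 0, 0], 0.46],
  [[-0.038, 0, 0.0285], [0, 0, 0], 0.46],
  [[-0.038, 0, 0.0285], [0, 0, 0], 0.46],
  [[-0.038, 0, 0.0285], [0, 0, 0], 0.46],
])

```text
clock: 34.68
tool_pos: [0.6427, -0.0704, 0.0031]
orientation: [-180.0, 37.0, -16.0]
force: [0.1, 0.1, 0.8]
opening: 0.0401
```

```bash
python3 - <<'E'
from jarchk import *
rec(); chg()
a=cv2.imread("pics/top0.png");b=ctrl.snapshot("top"); cv2.imwrite("pics/end.png",b)
for nm,(x0,y0,w,h_) in {"spoon":(444,276,34,98),"tin":(174,182,56,50),"plates":(275,155,66,96),"lid":(455,122,60,50),"jar":(436,175,72,60)}.items():
    t=cv2.cvtColor(a,6)[y0:y0+h_,x0:x0+w]; s=cv2.cvtColor(b,6)[y0-10:y0+h_+10,x0-10:x0+w+10]
    r=cv2.matchTemplate(s,t,cv2.TM_CCOEFF_NORMED);_,v,_,l=cv2.minMaxLoc(r);print(nm,l[0]-10,l[1]-10,round(v,3))
for k in("mill","jar","spoon","tin"):
    r=ctrl.landmark_of("top",k);print(k,[(at_z("top",x["pixel"],0).round(4),round(x["confidence"],2)) for x in r[:1]])
print(mill(),mill())
s0=cv2.imread("pics/scene0.png"); s1=ctrl.snapshot("scene")
print("scene mill",[(at_z("scene",x["pixel"],0).round(4),round(x["confidence"],2)) for x in ctrl.landmark_of("scene","mill")[:1]])
E
```

```text
TCP [ 0.6427 -0.0704  0.0031] q [ -30.8   31.1  -57.5 -165.   -51.7  -90.5] F [0.1 0.1 0.8] open 0.0401 t 34.68
jar shift px 0 0 score 0.774
spoon 1 0 0.364
tin 0 0 0.999
plates 0 0 0.985
lid 0 0 0.928
jar 0 0 0.734
mill [(array([ 0.715 , -0.0547,  0.    ]), 0.62)]
jar [(array([ 0.6584, -0.1685,  0.    ]), 0.87)]
spoon [(array([ 0.4623, -0.1559,  0.    ]), 0.75)]
tin [(array([0.6623, 0.2906, 0.    ]), 0.82)]
[ 0.70823117 -0.05839134] [ 0.70845804 -0.05741266]
scene mill []
```

```bash
python3 -c "
from plant import ctrl
print(ctrl.close_job())"
```

```text
the job is handed in; nothing more can be done
None
```

The mill now stands in the free space between rack and jar, close up to the tiles, and I have handed the job in. No verdict came back.

**How it was pushed:**
- **Sideways:** I pushed it past the rack with the pad of one opened finger against its foot.
- **Back towards the tiles:** I first cradled it behind two fingertips, then used one finger for the last stretch, because the gripper body is wider than the gap. I then drew the fingers back about 47 mm, at 34.7 s on the clock.

**Last checks in the top camera:**
- **Distance to the tiles:** the mill's x is about 0.708 from its knob and 0.715 from the landmark. My estimates of the tile face range from 0.738 to 0.743, and the rule needs the mill above 0.691 to 0.696. That leaves at least 12 mm to spare.
- **Clearance at the sides:** the mill's y is about -0.058. That is about 0.11 m from the jar's centre (0.081 needed) and 0.17 m from the rack's (0.1005 needed).
- **Other things:** jar, lid, tin and plates show no shift in pixels, and the force on the tool is near zero.

**What disagreed or failed:**
- **Fingertip position:** the real fingertips sit about 20 mm short of the reported tool point. This made my first sideways pushes go partly astray; I found it from the pictures and allowed for it afterwards.
- **Spoon and jar matching:** the final picture match was poor for the spoon (0.36, shifted 1 pixel) and only fair for the jar (0.73), probably because the arm and its shadow cover them. The spoon's landmark was within 2 mm of its start. The jar's landmark (0.658, -0.169) agrees with my fitted start position, but is about 10 mm from its own first reading.
- **Scene camera:** it did not detect the mill at the end, so I could not cross-check its position or uprightness from a second view.

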